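# Couple the circle-cutter beam to its pivot ball

### The job

Mount the circle-cutter beam on the pivot that stands on the glass: swing the beam's coupler handle right up, lower the coupler gently until it is fully home on the ball with the cutter head's two glides standing on the glass, beam level, then press the handle down until its jaw bites firmly under the ball, without forcing it. Let go of everything, and leave the pliers, the pen-shaped glass cutter and the amber glass piece where they lie.

Things in the scene. Friction and masses are not known exactly. Their poses are not given: they have to be found in the camera images.
- glass: Fixed. Clear glass sheet 320 x 320 x 6 mm lying on the bench. Origin: on the bench top, under the middle of the sheet; x and y along its edges, z up.
- pivot: Fixed at the middle of the glass sheet: suction foot with a ball stud. Origin: on the glass, under the foot's centre, z up. Rubber and aluminium foot 92 mm across and 25 mm high (a nut on it up to 31 mm); above it a 13 mm neck, then the ball.
- ball (a point): Centre of the pivot's steel ball, 30 mm in diameter, 68 mm above the bench (62 mm above the glass). Fixed and rigid.
- block: Fixed timber block 66 x 66 x 36 mm, on which the beam's coupler is parked. Origin: centre of its underside, z up.
- beam: Circle-cutter beam, loose, about 0.8 kg, 190 mm long: bell-shaped grey coupler at one end, twin aluminium rails, cutter head at the other end. Origin: centre of the coupler's socket. x runs along the beam from coupler to cutter head, z up, level. Parked: coupler on the block, glides on the bench. Mounted: socket on the ball, glides on the glass.
- socket (a point): Centre of the socket (the beam's origin): meets the ball's centre when fully home. The coupler, 59 mm across at its lower rim, reaches from 26 mm below to 21 mm above it and is open underneath; 1.5 mm play round the ball; the flared mouth catches the ball up to 8 mm off-centre; fully home, the ball sits in a matching cup. Behind it two cheeks, 28 mm over all, carry the hinge (x 16 to 54, z to 25 mm).
- beam_grip (a point): Where to grip the beam, near its centre of mass: middle of the twin rails, 85 mm from the socket along the beam's x, at socket height. Rails: 28 mm over all across y, 16 mm high (8 mm above and below this point), from x = 22 to 157 mm of the beam. Free to grip only while the handle is up.
- glides (a point): Midway between the undersides of the cutter head's two white glides (10 mm rods at y = +25 and -25 mm of the beam): 145 mm along x from the socket, 62 mm below it. Cutter head: block 66 mm wide (y), x from 128 to 162 mm, z from -15 to 13 mm of the beam; black knob 20 mm across on top, up to z = 23 mm.
- lever: Coupler handle. Origin on its hinge pin: 34 mm along the beam's x, 14 mm above the socket. Its x and z axes match the beam's when it is right down (0 rad, over the rails); it swings up in the beam's vertical plane to a stop at 1.65 rad (just past upright, leaning over the coupler) and stays where left: hinge friction 0.2 N m, 2.5 N at its end. Lowered, a hidden jaw in the coupler hooks under the ball.
- jaw_pad (a point): Tip of the jaw that the handle swings under the ball (8 mm round pin, hidden in the coupler). With the ball home it meets the ball when the handle is still anywhere from 0.03 to 0.46 rad above lowest, different each time (its adjustment), and the handle stops stiffly within 1 mm. Then 10 to 15 N down on the middle of the cross grip, kept up for a moment, clamp it and friction keeps it; under 8 N is not firm, over 20 N forces it.
- handle_end (a point): Middle of the black cross grip at the handle's end: round bar 12 mm thick, 76 mm long across the beam (y), that turns freely about its own axis in the handle's eye (18 mm thick, 11 mm wide); 77 mm along x, 27 mm along z of the lever. Its free arms (10 to 38 mm either side) can be pinched; pulled too hard or jerked, it tips the parked beam.
- pliers: Bystander: breaking pliers with red handles, 180 x 60 x 16 mm, lying beside the parked beam.
- cutter: Bystander: pen-shaped glass cutter, 150 mm long, 15 mm thick, lying on the glass sheet near its edge, on the sheet's -y side.
- amber: Bystander: amber glass piece 62 x 45 x 4 mm lying on the glass sheet near its corner on the -x, +y side.
There are look-alikes about, which are no part of the job. Leave any red look-alike of the beam alone.

How it is judged:
By the outcome, as a careful person would: the job done as asked, in the order asked, and still so for the second after the job is handed in, with the robot touching nothing.
It also fails if it takes over 72 s, if anything falls off the work surface, if the arm or the gripper's body presses on something with over 40 N, if the wrist force passes 120 N, or if a joint passes its speed limit or range.

### The arm

A 6-joint arm with a two-finger parallel gripper is mounted at the origin on the work surface. World frame = base frame: x ahead of the robot, y to its left, z up, the work surface at z = 0. Lengths are in m, angles in rad, forces in N, time in s.
With the tool pointing down it reaches from about 0.3 to 0.775 m from the base axis. Payload 14.6 kg.
Tool frame: the origin (TCP) lies at the very end of the fingers, on their centre line; the grasp point (between the pads) lies ctrl.grasp_offset behind it (ctrl.grasp_offset is the distance from the TCP to the grasp point, in m); z points along the fingers, y is the direction in which the jaws open and shut (so a half turn about z gives the same grasp; the last joint's range is limited). The gripper opens to 94 mm and grips with 3 to 60 N. Pads are 16 mm wide; open, the fingers measure 119 mm over their backs; the gripper's body (75 mm by 177 mm) begins 78 mm behind the grasp point.
Start: joints at [-1.208, 0.3, 1.521, -0, 1.321, -0.067], TCP at [0.229, -0.5, 0.205] pointing down, gripper open.
Joint ranges: [-3.03, 3.03], [-0.79, 2.21], [0.23, 2.52], [-1.04, 4.18], [0, 3.07], [-2.55, 2.55]. Speed limits (rad/s): [2.22, 2.22, 2.57, 3.14, 3.14, 3.14].

### API

Orientations are given as [roll, pitch, yaw] about the fixed x, y, z axes, in that order (R = Rz(yaw) Ry(pitch) Rx(roll)).
In Python, from station import ctrl gives the robot as it stands. The module is installed in compiled form; this text tells all that it offers.
- The arm moves only by the tool carry_out, never from a script. Its argument "deltas" is a list of rows, each an object of numbers: "x", "y", "z": the shift along the tool's x, y, z in units of 0.02 m (1.0 is 0.02 m); "wx", "wy", "wz": the turn, a rotation vector about the tool's x, y, z in units of 0.08 rad (1.0 is 0.08 rad); "jaw": the opening in per cent of the stroke, from 0 (shut) to 100 (fully open). A call has 1 to 12 rows; each row shifts and turns the commanded pose from where the row before left it, along the tool's axes as they then stand; what a row does not reach is not made up. A row lasts 1/12 s, in which the tool goes at most 41.7 mm and 7.16 degrees, less where a joint would pass 70% of its speed; a pose out of reach is approached as far as the arm can. A call with a number of a shift or a turn outside -1 to 1 is refused whole. A call with a gripper value outside its range is refused whole. The fingers move at their own pace and stop on an object; "squeeze" is the grip in N (left out, the last holds). Time passes only in rows, so rows that do not move let the fingers close. It gives the time, the measured TCP pose, the force and the opening at its end, in the units of the state.
- ctrl.get_obs(): the state, without advancing time (a new reading comes with each control period).
- ctrl.camera(name): name is "side" or "top"; returns the picture (480x640x3 uint8, blue, green, red); there is no depth.
- ctrl.camera_params(name): a dict with "mtx" (3x3 intrinsics, pixels), "origin" and "attitude" of the camera in the world. Camera axes: x right, y down, z forward; pixel columns grow to the right and rows downward; lengths in m; the calibration is good to about 2 mm. A picture is of the moment at which its call begins. camera_params takes no time and is no camera call.
- ctrl.hand_in(): hands the job in, once; it reports no verdict.
Trained networks look in the newest picture that a camera, given by its name, has taken for a name from the list of things; names that differ only in an ending like _2 or _b are one class to them, and where a whole thing is asked for, a point or a joint stands for the part that bears it (a point fixed in the world has none). Each returns a list of dicts, best first, with "conf" (0 to 1); they miss things now and then, are a little off and sometimes report something else, mostly with a low value. They report only what shows in the picture. A call takes as long as a camera call. They do not tell look-alikes from the thing itself.
- ctrl.boxes_of(camera, label): "rect" ([left, top, right, bottom] in pixels, round what is visible of it).
- ctrl.mark_of(camera, label): "position" ([row, column] in pixels: a listed point, or the origin of a listed thing).
The state is a dict: "time_s": time; "qpos": joint angles; "joint_vel": joint speeds; "tau": joint torques, N m; "ee_pos": TCP position; "eef_rot": TCP orientation; "force": force on the tool from outside, world axes, zero at the start; "moment": the same for the moment, N m; "grip_width": finger opening in m.
Only numpy, scipy, OpenCV 4.12 (cv2) and the standard library are available. Lean on these libraries where they do the work, as an engineer would, in place of code of your own. Each camera call takes 0.05 s, during which the arm holds its last target.

## Working session

There is one attempt and no reset: what is moved stays moved. The work goes in short steps, Python scripts to look and compute and a tool call to move; the robot and the scene stay as the last step left them, time stands still between calls to the robot, and variables do not carry over. Pictures are saved under pics/ and viewed, and the job is handed in when it is done.

Besides the shell and the picture viewer there is one more tool, called after "Emit:" as a command line: name --argument value ..., lists and objects as JSON in quotes. carry_out: Moves the arm, as the interface text tells. Its arguments: {"type":"object","properties":{"deltas":{"type":"array"},"squeeze":{"type":"number"}},"required":["deltas"]}

```bash
ls; mkdir -p pics
python3 - <<'E'
from station import ctrl
import cv2
for c in("side","top"):
    im=ctrl.camera(c);cv2.imwrite(f"pics/{c}0.png",im)
    p=ctrl.camera_params(c);print(c,p)
    for l in["beam","socket","beam_grip","glides","lever","handle_end","ball","pivot","block","pliers","cutter","amber","glass"]:
        try:r=ctrl.mark_of(c,l)
        except Exception as e:r=e
        print(l,[(d["position"],round(d["conf"],2)) for d in r[:4]] if isinstance(r,list) else r)
print(ctrl.get_obs(),ctrl.grasp_offset)
E
```

```text
pics
side {'mtx': array([[533.22729961,   0.        , 323.62460383],
       [  0.        , 533.22729961, 239.87857213],
       [  0.        ,   0.        ,   1.        ]]), 'origin': array([0.21229899, 0.66785471, 0.86995847]), 'attitude': array([-2.41049089, -0.01189765, -2.78548497])}
beam [([161.6, 384.0], 0.94)]
socket [([163.0, 384.2], 0.68), ([169.2, 331.1], 0.64)]
beam_grip [([159.0, 303.8], 0.66), ([139.8, 373.5], 0.58), ([218.4, 314.7], 0.33)]
glides [([168.8, 281.2], 0.59), ([126.9, 390.5], 0.57), ([212.8, 424.3], 0.55), ([165.7, 319.3], 0.43)]
lever [([151.9, 372.8], 0.61), ([160.2, 320.2], 0.5)]
handle_end [([141.3, 293.3], 0.69), ([134.0, 361.3], 0.48)]
ball [([319.5, 254.3], 0.97)]
pivot [([336.2, 255.5], 0.66), ([191.6, 334.9], 0.35)]
block [([192.9, 333.5], 0.69)]
pliers [([219.3, 317.3], 0.75)]
cutter [([298.0, 296.0], 0.8)]
amber [([399.2, 288.0], 0.66), ([318.9, 251.5], 0.61)]
glass []
top {'mtx': array([[605.75873812,   0.        , 326.35405323],
       [  0.        , 605.75873812, 237.14179632],
       [  0.        ,   0.        ,   1.        ]]), 'origin': array
[... 883 characters left out ...]
], 0.71)]
glass [([191.2, 424.3], 0.46)]
{'time_s': 1.4, 'qpos': array([-1.20760765e+00,  2.99918189e-01,  1.52101393e+00,  4.01432458e-05,
        1.32067936e+00, -6.66013496e-02]), 'joint_vel': array([-0.00097157,  0.00016048,  0.00047318, -0.00129939,  0.00082485,
       -0.00086467]), 'tau': array([-8.82622644e-04, -5.31658173e+01, -3.52914369e+01,  7.08387047e-02,
        2.13027030e-02, -5.31555386e-06]), 'ee_pos': array([ 0.22917678, -0.49996739,  0.2054297 ]), 'eef_rot': array([-3.14157646e+00, -4.00603789e-05,  4.29780094e-01]), 'force': array([ 1.03916817,  0.47223877, -0.13217772]), 'moment': array([ 0.00133686, -0.00720709, -0.04019129]), 'grip_width': 0.09388514296792787} 0.0188
```

View pics/side0.png

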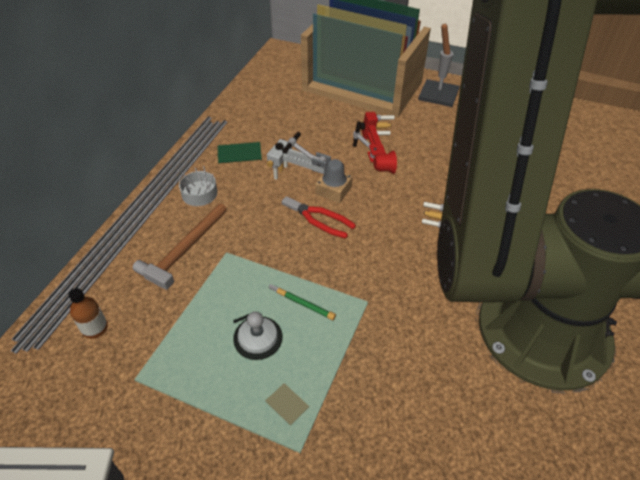

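View pics/top0.png

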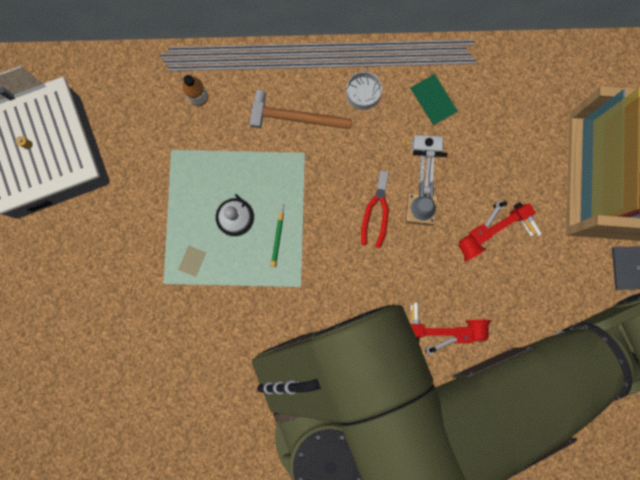

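```bash
cat > h.py <<'E'
import numpy as np,cv2
from scipy.spatial.transform import Rotation as R
from station import ctrl
P={c:ctrl.camera_params(c) for c in("side","top")}
def rot(c):return R.from_euler("xyz",P[c]["attitude"]).as_matrix()
def ray(c,rc):
    d=rot(c)@np.linalg.inv(P[c]["mtx"])@np.array([rc[1],rc[0],1.]);return P[c]["origin"],d/np.linalg.norm(d)
def atz(c,rc,z):
    o,d=ray(c,rc);return o+d*(z-o[2])/d[2]
def tri(a,b):
    o1,d1=ray("side",a);o2,d2=ray("top",b)
    t=np.linalg.lstsq(np.stack([d1,-d2],1),o2-o1,rcond=None)[0]
    p,q=o1+d1*t[0],o2+d2*t[1];return (p+q)/2,np.linalg.norm(p-q)
def proj(c,X):
    v=P[c]["mtx"]@rot(c).T@(np.asarray(X)-P[c]["origin"]);return v[1]/v[2],v[0]/v[2]
E
python3 - <<'E'
from h import *
np.set_printoptions(precision=4,suppress=True)
print("ball top",atz("top",(210.7,229),.068),"side",atz("side",(319.5,254.3),.068),tri((319.5,254.3),(210.7,229)))
print("pivot top",atz("top",(217.1,232.5),.006))
s1=atz("top",(205.2,422.6),.062);print("socket",s1,atz("side",(169.2,331.1),.062))
print("grip",atz("top",(169.8,422.8),.062),atz("side",(159,303.8),.062))
print("glides",atz("top",(149.3,420.5),0),atz("side",(168.8,281.2),0))
print("hend",tri((141.3,293.3),(153.2,429.9)),tri((141.3,293.3),(193.9,423.6)))
for c,(x,y,w,h) in dict(side=(250,110,130,90),top=(340,110,140,130)).items():
    im=cv2.imread(f"pics/{c}0.png")[y:y+h,x:x+w];cv2.imwrite(f"pics/{c}0z.png",cv2.resize(im,None,fx=5 if c=="side" else 4.5,fy=5 if c=="side" else 4.5,interpolation=cv2.INTER_CUBIC))
E
```

```text
ball top [0.5071 0.2167 0.068 ] side [0.5029 0.2128 0.068 ] (array([0.504 , 0.2154, 0.072 ]), np.float64(0.004845976425455143))
pivot top [0.5027 0.2187 0.006 ]
socket [ 0.5106 -0.222   0.062 ] [ 0.5163 -0.2266  0.062 ]
grip [ 0.5928 -0.226   0.062 ] [ 0.5887 -0.2377  0.062 ]
glides [ 0.6583 -0.2327  0.    ] [ 0.6558 -0.2517  0.    ]
hend (array([ 0.6162, -0.2364,  0.1078]), np.float64(0.00541120535627974)) (array([ 0.5575, -0.2021,  0.1409]), np.float64(0.075536865125132))
```

View pics/side0z.png

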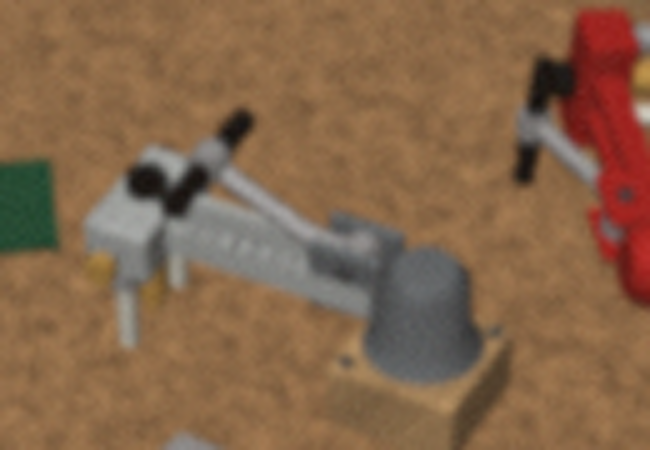

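View pics/top0z.png

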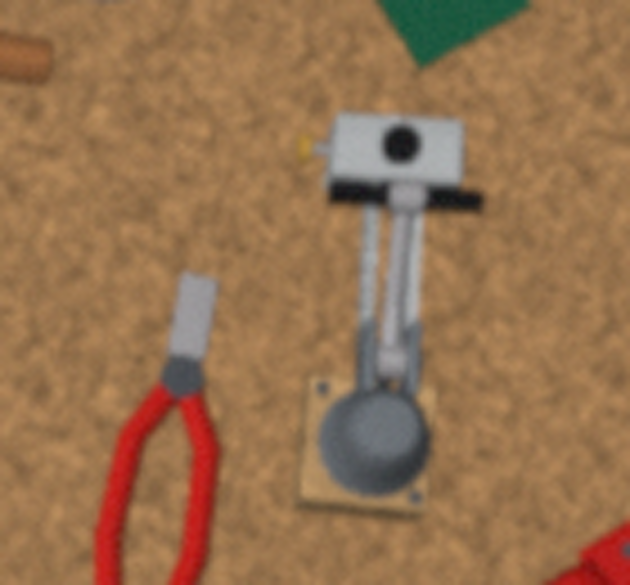

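Run:
```python
from h import *
np.set_printoptions(precision=4,suppress=True)
def T(cx,cy,z):return atz("top",(110+cy/4.5,340+cx/4.5),z)
def S(cx,cy,z):return atz("side",(110+cy/5,250+cx/5),z)
print("coupler top disc T",T(390,430,.083),"S",S(430,265,.083))
print("coupler rim T",T(370,443,.036),"S",S(422,350,.036))
print("knob T",T(402,145,.085),"S",S(150,180,.085))
print("head T",T(397,150,.075))
print("block top T",[T(*p,.036) for p in[(312,378),(435,390),(420,510),(300,500)]])
print("glide feet S",S(130,346,0),S(178,288,0))
c=[atz("top",p,.006) for p in[(150,171),(152,305),(286,302),(284,164)]];print("glass T",np.mean(c,0))
c=[atz("side",p,.006) for p in[(254,228),(303,368),(441,298),(379,139)]];print("glass S",np.mean(c,0))
for c,(x,y,w,h) in dict(side=(220,290,80,80),top=(200,180,80,80)).items():
    im=cv2.imread(f"pics/{c}0.png")[y:y+h,x:x+w];cv2.imwrite(f"pics/{c}0p.png",cv2.resize(im,None,fx=7,fy=7,interpolation=cv2.INTER_CUBIC))
```

```text
coupler top disc T [ 0.5058 -0.2277  0.083 ] S [ 0.5053 -0.2276  0.083 ]
coupler rim T [ 0.5077 -0.2249  0.036 ] S [ 0.5058 -0.2219  0.036 ]
knob T [ 0.6506 -0.2397  0.085 ] S [ 0.6476 -0.2358  0.085 ]
head T [ 0.651  -0.2388  0.075 ]
block top T [array([ 0.5424, -0.1965,  0.036 ]), array([ 0.5346, -0.2596,  0.036 ]), array([ 0.4723, -0.249 ,  0.036 ]), array([ 0.4789, -0.1879,  0.036 ])]
glide feet S [ 0.6522 -0.2117  0.    ] [ 0.6474 -0.2599  0.    ]
glass T [0.5027 0.2117 0.006 ]
glass S [0.5002 0.2094 0.006 ]
```

View pics/side0p.png

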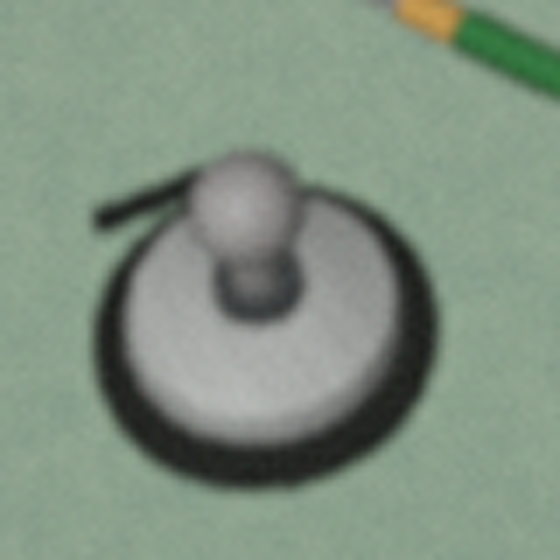

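View pics/top0p.png

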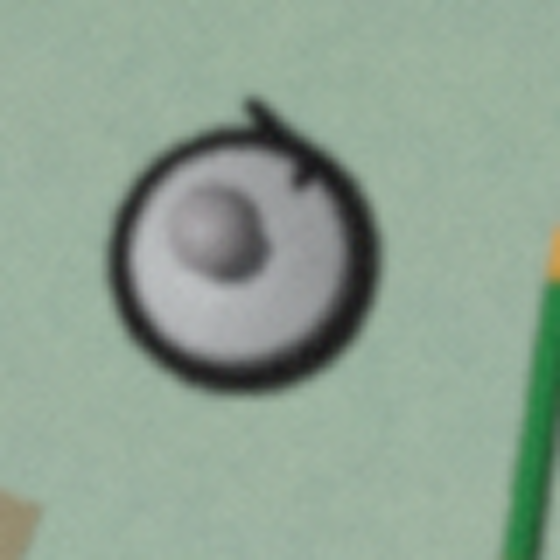

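Run:
```python
from h import *
np.set_printoptions(precision=4,suppress=True)
a=(290+207/7,220+246/7);b=(180+230/7,200+215/7)
print(tri(a,b),atz("side",a,.068),atz("top",b,.068))
print(atz("top",(180+259/7,200+244.5/7),.01), atz("side",(290+(335)/7,220+267/7),.012))
# overlay model for beam
S=np.array([.5065,-.2255,.062]);yaw=np.arctan2(-.2385+.2255,.650-.5065);print(yaw)
for yaw in [-.09]:
  M=R.from_euler("z",yaw).as_matrix()
  B=lambda p:S+M@np.array(p)
  out={}
  for c,(x,y,w,h,f) in dict(side=(250,110,130,90,5),top=(340,110,140,130,4.5)).items():
    im=cv2.imread(f"pics/{c}0z.png")
    def poly(pts,col):
        q=np.array([[(u-x+.5)*f,(v-y+.5)*f] for v,u in[proj(c,B(p)) for p in pts]],int);cv2.polylines(im,[q],False,col,1)
    th=np.linspace(0,2*np.pi,40)
    poly([(.0295*np.cos(t),.0295*np.sin(t),-.026) for t in th],(0,0,255))
    poly([(.018*np.cos(t),.018*np.sin(t),.021) for t in th],(0,0,255))
    poly([(.145+.010*np.cos(t),.010*np.sin(t),.023) for t in th],(255,0,0))
    poly([(.128,-.033,.013),(.162,-.033,.013),(.162,.033,.013),(.128,.033,.013),(.128,-.033,.013)],(0,255,0))
    for s in(1,-1):
        poly([(.022,s*.014,.008),(.157,s*.014,.008)],(0,255,255))
        poly([(.145,s*.025,-.015),(.145,s*.025,-.062)],(255,0,255))
    for a in np.arange(.2,.8,.1):
        def L(px,pz,y):return (.034+px*np.cos(a)-pz*np.sin(a),y,.014+px*np.sin(a)+pz*np.cos(a))
        poly([L(.077,.027,-.038),L(.077,.027,.038)],(255,255,0))
    cv2.imwrite(f"pics/{c}1o.png",im)
```

```text
(array([0.5017, 0.2127, 0.0684]), np.float64(0.0006346580839026058)) [0.5015 0.2124 0.068 ] [0.502  0.2128 0.068 ]
[0.5021 0.2123 0.01  ] [0.4993 0.2151 0.012 ]
-0.090345718188147
```

View pics/side1o.png

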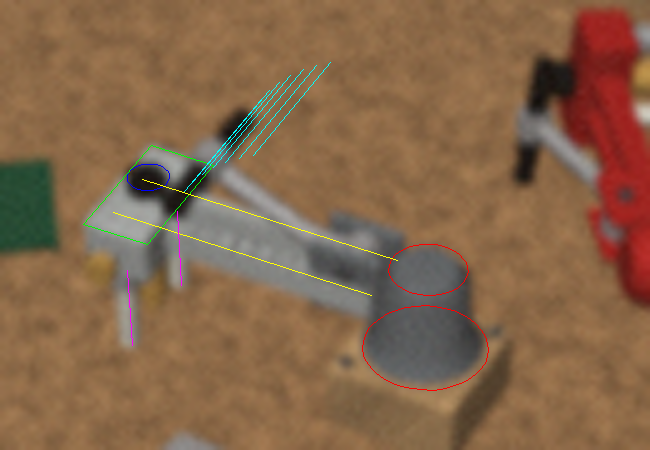

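View pics/top1o.png

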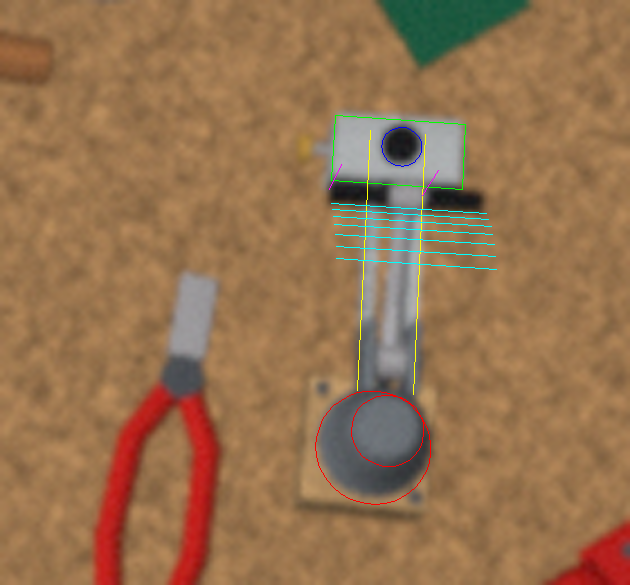

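Run:
```python
from h import *
np.set_printoptions(precision=4,suppress=True)
S=np.array([.507,-.2257,.062]);M=R.from_euler("z",-.09).as_matrix()
p,e=tri((110+162/5,250+211/5),(110+196/4.5,340+406/4.5));print(p,e,M.T@(p-S))
for a in np.arange(-.1,.8,.1):
    L=np.array([.034+.077*np.cos(a)-.027*np.sin(a),0,.014+.077*np.sin(a)+.027*np.cos(a)]);X=S+M@L
    v,u=proj("side",X);v2,u2=proj("top",X);print(round(a,2),L,((u-250)*5,(v-110)*5),((u2-340)*4.5,(v2-110)*4.5))
```

```text
[ 0.6182 -0.2377  0.1028] 0.00258412618047573 [ 0.1118 -0.002   0.0408]
-0.1 [0.1133 0.     0.0332] (np.float64(203.98688033031647), np.float64(175.9253288355555)) (np.float64(400.3393193638898), np.float64(199.42698300602547))
0.0 [0.111 0.    0.041] (np.float64(207.84330669335077), np.float64(163.76069566427503)) (np.float64(402.69196794306345), np.float64(199.76804717575254))
0.1 [0.1079 0.     0.0486] (np.float64(213.2438324780523), np.float64(152.40434855754188)) (np.float64(404.91151354878696), np.float64(201.77932469825691))
0.2 [0.1041 0.     0.0558] (np.float64(220.15842891153198), np.float64(141.98402995533584)) (np.float64(406.97219437407927), np.float64(205.4691616084073))
0.3 [0.0996 0.     0.0625] (np.float64(228.54011071992062), np.float64(132.62167236105228)) (np.float64(408.8491798157679), np.float64(210.82693254877108))
0.4 [0.0944 0.     0.0689] (np.float64(238.32444955190056), np.float64(124.43154204665717)) (np.float64(410.5189802833296), np.float64(217.82196673719508))
0.5 [0.0886 0.     0.0746] (np.float64(249.42934166441546), np.float64(117.51831143795812)) (np.float64(411.9598724318099), np.float64(226.40277531635354))
0.6 [0.0823 0.     0.0798] (np.float64(261.7550758835273), np.float64(111.97510585150866)) (np.float64(413.15232815540423), np.float64(236.49664573407662))
0.7 [0.0755 0.     0.0843] (np.float64(275.18474247381135), np.float64(107.88157866610746)) (np.float64(414.0794338665231), np.float64(248.00966141233744))
```

Emit:
carry_out --deltas '[{"x":0.94,"y":-0.12,"jaw":45},{"x":0.94,"y":-0.12},{"x":0.94,"y":-0.12},{"x":0.94,"y":-0.12},{"x":0.94,"y":-0.12},{"x":0.94,"y":-0.12},{"x":0.94,"y":-0.12},{"x":0.94,"y":-0.12},{"x":0.94,"y":-0.12},{"x":0.94,"y":-0.12},{"x":0.94,"y":-0.12},{"x":0.94,"y":-0.12}]' --squeeze 15

```text
invalid input
```

Emit:
carry_out --deltas '[{"x":0.94,"y":-0.12},{"x":0.94,"y":-0.12},{"x":0.94,"y":-0.12},{"x":0.94,"y":-0.12},{"x":0.94,"y":-0.12},{"x":0.94,"y":-0.12},{"x":0.94,"y":-0.12},{"x":0.94,"y":-0.12},{"x":0.94,"y":-0.12},{"x":0.94,"y":-0.12},{"x":0.94,"y":-0.12},{"x":0.94,"y":-0.12}]'

```text
invalid input
```

Emit:
carry_out --deltas '[{"wz":-0.9},{"wz":-1},{"wz":-1},{"wz":-1},{"wz":-1},{"wz":-1},{"wz":-1},{"wz":-1},{"wz":-1},{"wz":-1},{"wz":-1},{"wz":-1}]'

```text
invalid input
```

Emit:
carry_out --deltas '[{"wz":-1},{"wz":-0.24},{}]'

```text
invalid input
```

Emit:
carry_out --deltas '[{"x":0.94,"y":-0.12,"z":0,"wx":0,"wy":0,"wz":0,"jaw":45}]' --squeeze 15

```text
time_s: 1.48
ee_pos: [0.2438, -0.4909, 0.2054]
eef_rot: [-3.142, 0.0, 0.428]
force: [0.6, -0.0, -0.0]
grip_width: 0.0903
```

Emit:
carry_out --deltas '[{"x":0.94,"y":-0.12,"z":0,"wx":0,"wy":0,"wz":0,"jaw":45},{"x":0.94,"y":-0.12,"z":0,"wx":0,"wy":0,"wz":0,"jaw":45},{"x":0.94,"y":-0.12,"z":0,"wx":0,"wy":0,"wz":0,"jaw":45},{"x":0.94,"y":-0.12,"z":0,"wx":0,"wy":0,"wz":0,"jaw":45},{"x":0.94,"y":-0.12,"z":0,"wx":0,"wy":0,"wz":0,"jaw":45},{"x":0.94,"y":-0.12,"z":0,"wx":0,"wy":0,"wz":0,"jaw":45},{"x":0.94,"y":-0.12,"z":0,"wx":0,"wy":0,"wz":0,"jaw":45},{"x":0.94,"y":-0.12,"z":0,"wx":0,"wy":0,"wz":0,"jaw":45},{"x":0.94,"y":-0.12,"z":0,"wx":0,"wy":0,"wz":0,"jaw":45},{"x":0.94,"y":-0.12,"z":0,"wx":0,"wy":0,"wz":0,"jaw":45},{"x":0.94,"y":-0.12,"z":0,"wx":0,"wy":0,"wz":0,"jaw":45},{"x":0.94,"y":-0.12,"z":0,"wx":0,"wy":0,"wz":0,"jaw":45}]'

```text
time_s: 2.48
ee_pos: [0.4391, -0.3692, 0.2055]
eef_rot: [3.142, -0.0, 0.43]
force: [0.0, -0.3, 0.6]
grip_width: 0.0426
```

Emit:
carry_out --deltas '[{"x":0.94,"y":-0.12,"z":0,"wx":0,"wy":0,"wz":0,"jaw":45},{"x":0.94,"y":-0.12,"z":0,"wx":0,"wy":0,"wz":0,"jaw":45},{"x":0.94,"y":-0.12,"z":0,"wx":0,"wy":0,"wz":0,"jaw":45},{"x":0.94,"y":-0.12,"z":0,"wx":0,"wy":0,"wz":0,"jaw":45},{"x":0.94,"y":-0.12,"z":0,"wx":0,"wy":0,"wz":0,"jaw":45},{"x":0.94,"y":-0.12,"z":0,"wx":0,"wy":0,"wz":0,"jaw":45},{"x":0.94,"y":-0.12,"z":0,"wx":0,"wy":0,"wz":0,"jaw":45},{"x":0.94,"y":-0.12,"z":0,"wx":0,"wy":0,"wz":0,"jaw":45},{"x":0.94,"y":-0.12,"z":0,"wx":0,"wy":0,"wz":0,"jaw":45},{"x":0.94,"y":-0.12,"z":0,"wx":0,"wy":0,"wz":0,"jaw":45},{"x":0.94,"y":-0.12,"z":0,"wx":0,"wy":0,"wz":0,"jaw":45}]'

```text
time_s: 3.4
ee_pos: [0.6161, -0.259, 0.2053]
eef_rot: [-3.141, 0.0, 0.43]
force: [-0.9, -0.6, -0.1]
grip_width: 0.0423
```

Emit:
carry_out --deltas '[{"x":0,"y":0,"z":0,"wx":0,"wy":0,"wz":-1,"jaw":45},{"x":0,"y":0,"z":0,"wx":0,"wy":0,"wz":-1,"jaw":45},{"x":0,"y":0,"z":0,"wx":0,"wy":0,"wz":-1,"jaw":45},{"x":0,"y":0,"z":0,"wx":0,"wy":0,"wz":-1,"jaw":45},{"x":0,"y":0,"z":0,"wx":0,"wy":0,"wz":-1,"jaw":45},{"x":0,"y":0,"z":0,"wx":0,"wy":0,"wz":-1,"jaw":45},{"x":0,"y":0,"z":0,"wx":0,"wy":0,"wz":-1,"jaw":45},{"x":0,"y":0,"z":0,"wx":0,"wy":0,"wz":-1,"jaw":45},{"x":0,"y":0,"z":0,"wx":0,"wy":0,"wz":-1,"jaw":45},{"x":0,"y":0,"z":0,"wx":0,"wy":0,"wz":-1,"jaw":45},{"x":0,"y":0,"z":0,"wx":0,"wy":0,"wz":-1,"jaw":45},{"x":0,"y":0,"z":0,"wx":0,"wy":0,"wz":-1,"jaw":45}]'

```text
time_s: 4.4
ee_pos: [0.6153, -0.2596, 0.2053]
eef_rot: [-3.141, -0.0, 1.394]
force: [-0.5, 0.5, -0.6]
grip_width: 0.0425
```

Emit:
carry_out --deltas '[{"x":0,"y":0,"z":0,"wx":0,"wy":0,"wz":-1,"jaw":45},{"x":0,"y":0,"z":0,"wx":0,"wy":0,"wz":-0.14,"jaw":45},{"x":0,"y":0,"z":0,"wx":0,"wy":0,"wz":0,"jaw":45}]'

```text
time_s: 4.65
ee_pos: [0.6153, -0.2596, 0.2054]
eef_rot: [-3.141, -0.0, 1.48]
force: [0.8, -0.0, 0.6]
grip_width: 0.0426
```

```bash
cat >> h.py <<'E'
def delta(pos,rpy=None):
    "total shift in tool axes (units) and turn (units) from the measured pose"
    o=ctrl.get_obs();Rt=R.from_euler("xyz",o["eef_rot"])
    print("t",o["time_s"],"pos",o["ee_pos"].round(4),"rot",o["eef_rot"].round(3),"F",o["force"].round(2),"w",round(o["grip_width"],4))
    print("shift units",(Rt.inv().apply(np.array(pos)-o["ee_pos"])/.02).round(2))
    if rpy is not None: print("turn units",((Rt.inv()*R.from_euler("xyz",rpy)).as_rotvec()/.08).round(2))
def beam(p,S=np.array([.507,-.2257,.062]),yaw=-.09): return S+R.from_euler("z",yaw).apply(p)
E
python3 -c "
from h import *
t=beam([.111,-.024,.0415-.0188]);print(t);delta(t,[np.pi,0,np.pi/2-.09])
im=ctrl.camera('side');cv2.imwrite('pics/s2.png',im)"
```

```text
[ 0.61539367 -0.25957938  0.0847    ]
t 4.65 pos [ 0.6153 -0.2596  0.2054] rot [-3.141 -0.     1.48 ] F [ 0.78 -0.02  0.62] w 0.0426
shift units [0.   0.01 6.03]
turn units [-0.   -0.   -0.02]
```

View pics/s2.png

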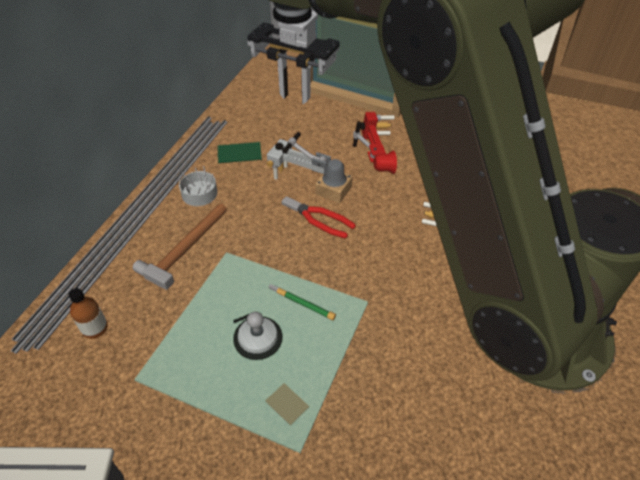

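Emit:
carry_out --deltas '[{"x":0,"y":0,"z":0.7,"wx":0,"wy":0,"wz":0,"jaw":45},{"x":0,"y":0,"z":0.7,"wx":0,"wy":0,"wz":0,"jaw":45},{"x":0,"y":0,"z":0.7,"wx":0,"wy":0,"wz":0,"jaw":45},{"x":0,"y":0,"z":0.7,"wx":0,"wy":0,"wz":0,"jaw":45},{"x":0,"y":0,"z":0.7,"wx":0,"wy":0,"wz":0,"jaw":45},{"x":0,"y":0,"z":0.7,"wx":0,"wy":0,"wz":0,"jaw":45},{"x":0,"y":0,"z":0.7,"wx":0,"wy":0,"wz":0,"jaw":45},{"x":0,"y":0,"z":0.7,"wx":0,"wy":0,"wz":0,"jaw":45},{"x":0,"y":0,"z":0.35,"wx":0,"wy":0,"wz":0,"jaw":45},{"x":0,"y":0,"z":0,"wx":0,"wy":0,"wz":0,"jaw":45}]'

```text
time_s: 5.53
ee_pos: [0.6147, -0.2593, 0.0848]
eef_rot: [-3.139, -0.001, 1.479]
force: [-0.3, -0.3, -0.6]
grip_width: 0.0422
```

```bash
python3 -c "
from h import *
delta([.6154,-.2596,.0847])
a=ctrl.camera('side')[60:210,220:380];b=ctrl.camera('top')[80:240,340:510]
cv2.imwrite('pics/s3.png',np.hstack([cv2.resize(a,(400,375),interpolation=cv2.INTER_CUBIC),cv2.resize(b,(398,375),interpolation=cv2.INTER_CUBIC)]))"
```

```text
t 5.5333 pos [ 0.6147 -0.2593  0.0848] rot [-3.139e+00 -1.000e-03  1.479e+00] F [-0.31 -0.35 -0.63] w 0.0422
shift units [-0.01  0.04  0.  ]
```

View pics/s3.png

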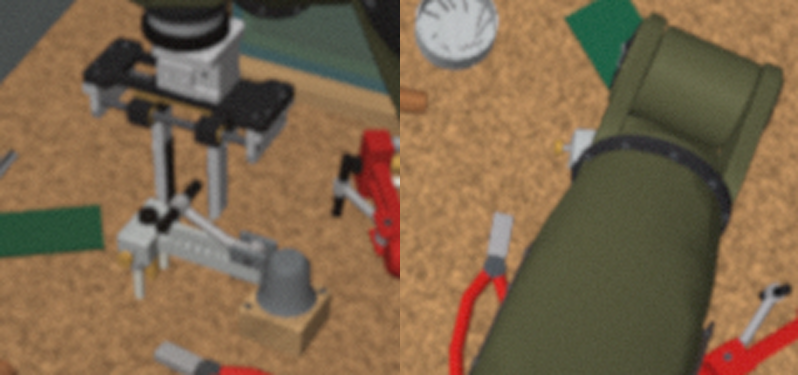

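Emit:
carry_out --deltas '[{"x":0,"y":0,"z":0,"wx":0,"wy":0,"wz":0,"jaw":20},{"x":0,"y":0,"z":0,"wx":0,"wy":0,"wz":0,"jaw":10},{"x":0,"y":0,"z":0,"wx":0,"wy":0,"wz":0,"jaw":0},{"x":0,"y":0,"z":0,"wx":0,"wy":0,"wz":0,"jaw":0},{"x":0,"y":0,"z":0,"wx":0,"wy":0,"wz":0,"jaw":0},{"x":0,"y":0,"z":0,"wx":0,"wy":0,"wz":0,"jaw":0}]' --squeeze 12

```text
time_s: 6.13
ee_pos: [0.6154, -0.2596, 0.0867]
eef_rot: [3.141, 0.0, 1.481]
force: [-0.0, -1.0, 1.2]
grip_width: 0.0117
```

```bash
python3 -c "
import numpy as np
r=np.hypot(.077,.027);p0=np.arctan2(.027,.077)
a=np.linspace(.03,1.65,25);p=p0+a;x=r*np.cos(p)/.02;z=r*np.sin(p)/.02
for i in range(24):print(i,round(a[i+1],2),'y',round(x[i+1]-x[i],2),'z',-round(z[i+1]-z[i],2), 'cum',round((x[i+1]-x[0])*.02,4),round((z[i+1]-z[0])*.02,4))
"
```

```text
0 0.1 y -0.11 z -0.25 cum -0.0021 0.0051
1 0.16 y -0.12 z -0.25 cum -0.0046 0.01
2 0.23 y -0.14 z -0.24 cum -0.0074 0.0147
3 0.3 y -0.16 z -0.23 cum -0.0106 0.0193
4 0.37 y -0.17 z -0.22 cum -0.014 0.0236
5 0.43 y -0.19 z -0.2 cum -0.0177 0.0276
6 0.5 y -0.2 z -0.19 cum -0.0217 0.0314
7 0.57 y -0.21 z -0.18 cum -0.0259 0.035
8 0.64 y -0.22 z -0.16 cum -0.0303 0.0382
9 0.7 y -0.23 z -0.15 cum -0.035 0.0412
10 0.77 y -0.24 z -0.13 cum -0.0399 0.0438
11 0.84 y -0.25 z -0.11 cum -0.0449 0.0461
12 0.91 y -0.26 z -0.1 cum -0.05 0.048
13 0.97 y -0.26 z -0.08 cum -0.0553 0.0496
14 1.04 y -0.27 z -0.06 cum -0.0607 0.0508
15 1.11 y -0.27 z -0.04 cum -0.0661 0.0517
16 1.18 y -0.27 z -0.02 cum -0.0716 0.0522
17 1.24 y -0.28 z -0.01 cum -0.0771 0.0523
18 1.31 y -0.28 z 0.01 cum -0.0826 0.052
19 1.38 y -0.27 z 0.03 cum -0.0881 0.0514
20 1.45 y -0.27 z 0.05 cum -0.0935 0.0504
21 1.52 y -0.27 z 0.07 cum -0.0988 0.0491
22 1.58 y -0.26 z 0.09 cum -0.1041 0.0474
23 1.65 y -0.26 z 0.1 cum -0.1092 0.0453
```

Start gently, halving the first steps.

Emit:
carry_out --deltas '[{"x":0,"y":-0.05,"z":-0.12,"wx":0,"wy":0,"wz":0,"jaw":0},{"x":0,"y":-0.06,"z":-0.13,"wx":0,"wy":0,"wz":0,"jaw":0},{"x":0,"y":-0.12,"z":-0.25,"wx":0,"wy":0,"wz":0,"jaw":0},{"x":0,"y":-0.14,"z":-0.24,"wx":0,"wy":0,"wz":0,"jaw":0},{"x":0,"y":-0.16,"z":-0.23,"wx":0,"wy":0,"wz":0,"jaw":0}]'

```text
time_s: 6.55
ee_pos: [0.6046, -0.2586, 0.1065]
eef_rot: [3.141, 0.0, 1.481]
force: [2.0, -0.0, -1.8]
grip_width: 0.0114
```

```bash
python3 -c "
from h import *
print(ctrl.get_obs())
a=ctrl.camera('side')[60:210,220:380]
cv2.imwrite('pics/s4.png',cv2.resize(a,(640,600),interpolation=cv2.INTER_CUBIC))"
```

```text
{'time_s': 6.55, 'qpos': array([-4.59955110e-01,  6.25313651e-01,  1.28596477e+00,  3.85428724e-05,
        1.23001201e+00, -3.70215376e-01]), 'joint_vel': array([-0.02066188, -0.14053063,  0.08650905,  0.00084311,  0.05049606,
       -0.02184069]), 'tau': array([-1.13104717e-01, -6.87545657e+01, -3.39072847e+01, -1.21108945e-01,
        6.49226904e-01,  2.70331290e-02]), 'ee_pos': array([ 0.60455919, -0.25863842,  0.10650677]), 'eef_rot': array([3.14129776e+00, 7.54792995e-05, 1.48104371e+00]), 'force': array([ 2.02461638, -0.03709034, -1.83641968]), 'moment': array([-0.1331978 , -0.48141785, -0.01528282]), 'grip_width': 0.011447808963390343}
```

View pics/s4.png

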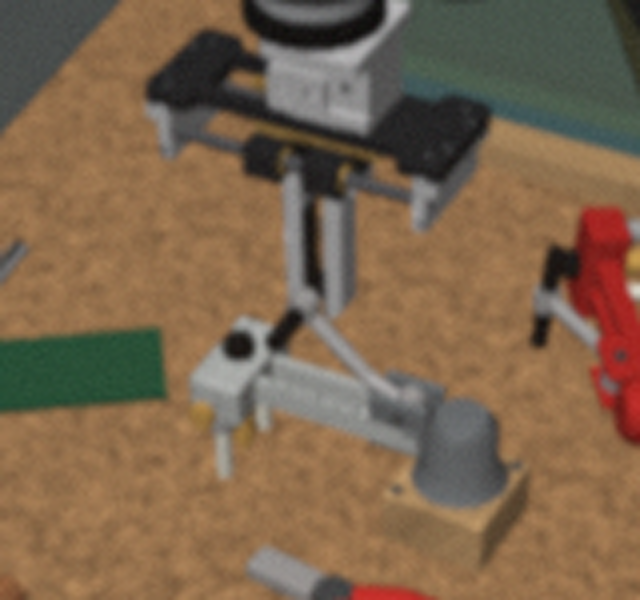

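Lever is rising with the gripper; forces are about 2.7 N as expected. Continue.

Emit:
carry_out --deltas '[{"x":0,"y":-0.17,"z":-0.22,"wx":0,"wy":0,"wz":0,"jaw":0},{"x":0,"y":-0.19,"z":-0.2,"wx":0,"wy":0,"wz":0,"jaw":0},{"x":0,"y":-0.2,"z":-0.19,"wx":0,"wy":0,"wz":0,"jaw":0},{"x":0,"y":-0.21,"z":-0.18,"wx":0,"wy":0,"wz":0,"jaw":0},{"x":0,"y":-0.22,"z":-0.16,"wx":0,"wy":0,"wz":0,"jaw":0},{"x":0,"y":-0.23,"z":-0.15,"wx":0,"wy":0,"wz":0,"jaw":0}]'

```text
time_s: 7.1
ee_pos: [0.5803, -0.2566, 0.1287]
eef_rot: [3.14, 0.0, 1.481]
force: [4.8, -0.8, 2.4]
grip_width: 0.0114
```

Emit:
carry_out --deltas '[{"x":0,"y":-0.24,"z":-0.13,"wx":0,"wy":0,"wz":0,"jaw":0},{"x":0,"y":-0.25,"z":-0.11,"wx":0,"wy":0,"wz":0,"jaw":0},{"x":0,"y":-0.26,"z":-0.1,"wx":0,"wy":0,"wz":0,"jaw":0},{"x":0,"y":-0.26,"z":-0.08,"wx":0,"wy":0,"wz":0,"jaw":0}]'

```text
time_s: 7.43
ee_pos: [0.5605, -0.2548, 0.1376]
eef_rot: [3.139, 0.001, 1.481]
force: [5.7, 0.4, 6.2]
grip_width: 0.0114
```

Emit:
carry_out --deltas '[{"x":0,"y":-0.24,"z":-0.16,"wx":0,"wy":0,"wz":0,"jaw":0},{"x":0,"y":-0.26,"z":-0.12,"wx":0,"wy":0,"wz":0,"jaw":0},{"x":0,"y":-0.27,"z":-0.06,"wx":0,"wy":0,"wz":0,"jaw":0},{"x":0,"y":-0.27,"z":-0.04,"wx":0,"wy":0,"wz":0,"jaw":0}]'

```text
time_s: 7.77
ee_pos: [0.5385, -0.2525, 0.1431]
eef_rot: [-3.14, -0.001, 1.481]
force: [1.1, 0.0, -7.2]
grip_width: 0.0116
```

Emit:
carry_out --deltas '[{"x":0,"y":-0.25,"z":0.08,"wx":0,"wy":0,"wz":0,"jaw":0},{"x":0,"y":-0.27,"z":0.04,"wx":0,"wy":0,"wz":0,"jaw":0},{"x":0,"y":-0.27,"z":0.05,"wx":0,"wy":0,"wz":0,"jaw":0}]'

```text
time_s: 8.02
ee_pos: [0.5249, -0.2529, 0.1429]
eef_rot: [3.136, 0.004, 1.481]
force: [3.9, -5.6, 15.5]
grip_width: 0.0118
```

```bash
python3 -c "
from h import *
o=ctrl.get_obs();print(o['ee_pos'],o['force'])
a=ctrl.camera('side')[40:210,200:380]
cv2.imwrite('pics/s5.png',cv2.resize(a,(635,600),interpolation=cv2.INTER_CUBIC))"
```

```text
[ 0.52492319 -0.25288225  0.14293143] [ 3.88835423 -5.62754684 15.46976501]
```

View pics/s5.png

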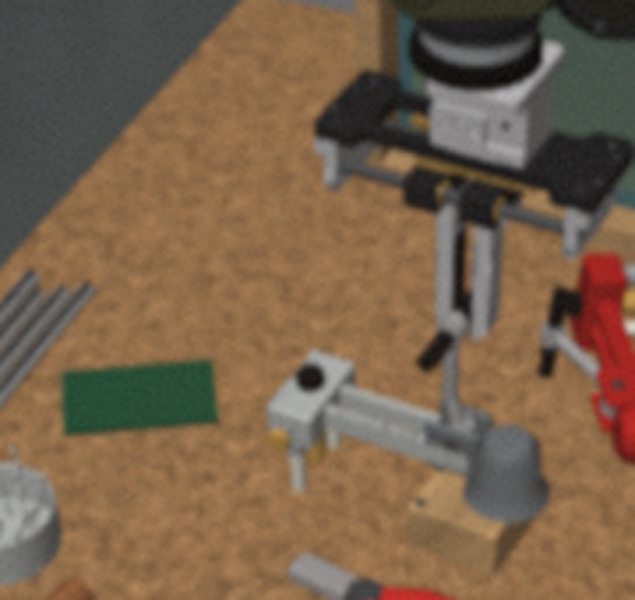

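Emit:
carry_out --deltas '[{"x":0,"y":0,"z":-0.1,"wx":0,"wy":0,"wz":0,"jaw":0},{"x":0,"y":0,"z":-0.07,"wx":0,"wy":0,"wz":0,"jaw":0}]'

```text
time_s: 8.23
ee_pos: [0.5237, -0.2515, 0.1442]
eef_rot: [3.141, 0.0, 1.481]
force: [1.9, -0.5, -5.5]
grip_width: 0.0116
```

```bash
python3 -c "
from h import *
o=ctrl.get_obs();print(o['ee_pos'],o['force'])
for c,(x,y,w,h) in dict(side=(200,60,200,150),top=(340,110,160,120)).items():
    cv2.imwrite(f'pics/{c}6.png',cv2.resize(ctrl.camera(c)[y:y+h,x:x+w],(800 if c=='x' else w*4,h*4),interpolation=cv2.INTER_CUBIC))"
```

```text
[ 0.52373121 -0.25149947  0.14423632] [ 1.86378791 -0.50436068 -5.46988281]
```

View pics/side6.png

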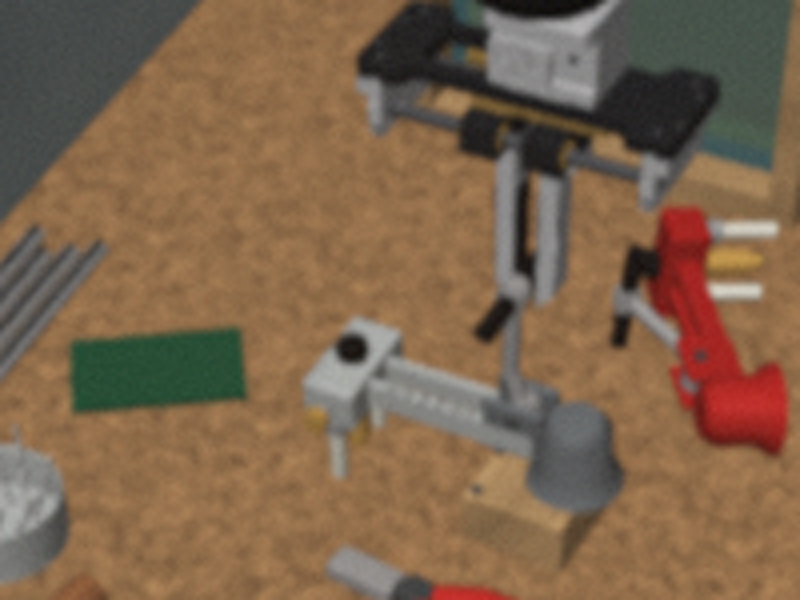

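View pics/top6.png

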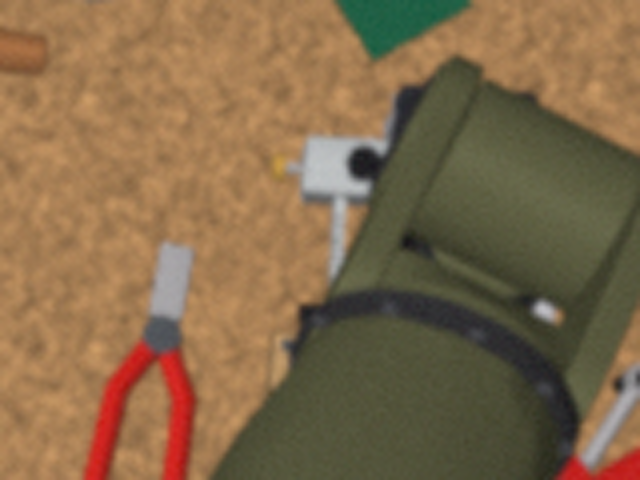

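```bash
python3 -c "
from h import *
k=atz('top',(110+162/4,340+362/4),.085);k2=atz('side',(60+345/4,200+352/4),.085)
print(k,k2,atz('side',(60+428/4,200+578/4),.083),atz('side',(60+490/4,200+575/4),.036))
"
```

```text
[ 0.63134689 -0.24151042  0.085     ] [ 0.6297677  -0.24169996  0.085     ] [ 0.48271701 -0.22140951  0.083     ] [ 0.48259138 -0.22160935  0.036     ]
```

Emit:
carry_out --deltas '[{"x":0,"y":0,"z":0.08,"wx":0,"wy":0,"wz":0,"jaw":0}]'

```text
time_s: 8.42
ee_pos: [0.5241, -0.252, 0.1431]
eef_rot: [3.14, 0.001, 1.481]
force: [-2.1, -5.0, 14.3]
grip_width: 0.0117
```

Emit:
carry_out --deltas '[{"x":0,"y":0,"z":-0.04,"wx":0,"wy":0,"wz":0,"jaw":22},{"x":0,"y":0,"z":0,"wx":0,"wy":0,"wz":0,"jaw":22},{"x":0,"y":0,"z":0,"wx":0,"wy":0,"wz":0,"jaw":22}]'

```text
time_s: 8.67
ee_pos: [0.5238, -0.2511, 0.1428]
eef_rot: [-3.141, -0.0, 1.481]
force: [-0.0, 0.2, 0.4]
grip_width: 0.0202
```

Emit:
carry_out --deltas '[{"x":0,"y":-0.25,"z":0,"wx":0,"wy":0,"wz":0,"jaw":22},{"x":0,"y":-0.2,"z":0.05,"wx":0,"wy":0,"wz":0,"jaw":22},{"x":0,"y":-0.2,"z":0.05,"wx":0,"wy":0,"wz":0,"jaw":22},{"x":0,"y":-0.2,"z":0.05,"wx":0,"wy":0,"wz":0,"jaw":22},{"x":0,"y":-0.2,"z":0.05,"wx":0,"wy":0,"wz":0,"jaw":22}]'

```text
time_s: 9.08
ee_pos: [0.5026, -0.2494, 0.139]
eef_rot: [3.141, -0.0, 1.481]
force: [3.0, 0.2, -0.3]
grip_width: 0.0208
```

Emit:
carry_out --deltas '[{"x":0,"y":-0.2,"z":0.06,"wx":0,"wy":0,"wz":0,"jaw":22},{"x":0,"y":-0.2,"z":0.06,"wx":0,"wy":0,"wz":0,"jaw":22},{"x":0,"y":-0.2,"z":0.06,"wx":0,"wy":0,"wz":0,"jaw":22}]'

```text
time_s: 9.33
ee_pos: [0.4906, -0.2483, 0.1353]
eef_rot: [3.142, -0.0, 1.481]
force: [2.1, 0.2, 0.5]
grip_width: 0.0206
```

```bash
python3 -c "
from h import *
o=ctrl.get_obs();print(o['ee_pos'],o['force'])
for c,(x,y,w,h) in dict(side=(200,60,200,150)).items():
    cv2.imwrite(f'pics/{c}7.png',cv2.resize(ctrl.camera(c)[y:y+h,x:x+w],(800 if c=='x' else w*4,h*4),interpolation=cv2.INTER_CUBIC))"
```

```text
[ 0.4906098  -0.24832322  0.13531379] [2.05628412 0.21372923 0.51027979]
```

View pics/side7.png

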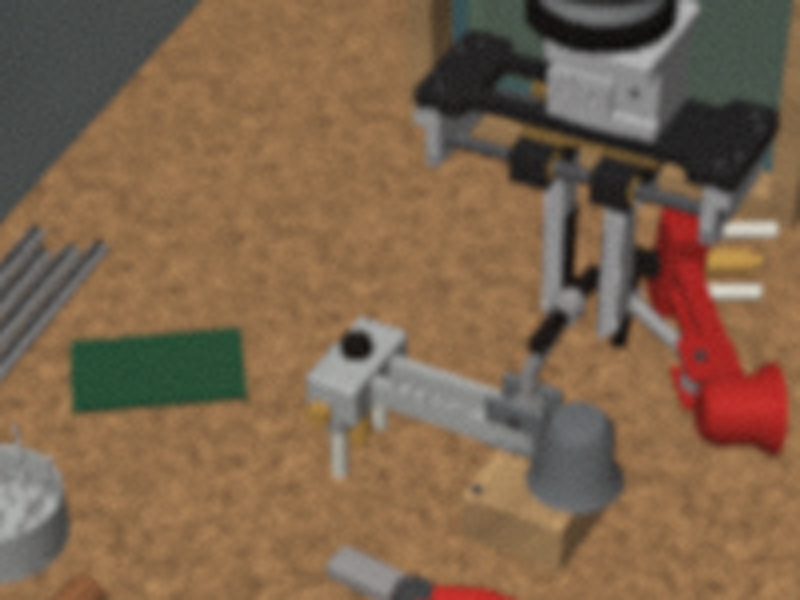

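Emit:
carry_out --deltas '[{"x":0,"y":-0.15,"z":0.04,"wx":0,"wy":0,"wz":0,"jaw":22},{"x":0,"y":-0.12,"z":0.04,"wx":0,"wy":0,"wz":0,"jaw":22}]'

```text
time_s: 9.55
ee_pos: [0.4855, -0.2479, 0.1338]
eef_rot: [-3.142, -0.0, 1.481]
force: [2.9, -0.6, -0.8]
grip_width: 0.0204
```

Emit:
carry_out --deltas '[{"x":0,"y":-0.08,"z":0.02,"wx":0,"wy":0,"wz":0,"jaw":22}]'

```text
time_s: 9.63
ee_pos: [0.4838, -0.2477, 0.1333]
eef_rot: [-3.141, -0.0, 1.481]
force: [2.2, 1.5, -0.8]
grip_width: 0.0207
```

Emit:
carry_out --deltas '[{"x":0,"y":-0.05,"z":0,"wx":0,"wy":0,"wz":0,"jaw":22}]'

```text
time_s: 9.72
ee_pos: [0.4828, -0.2476, 0.1333]
eef_rot: [-3.141, -0.0, 1.481]
force: [3.3, -0.1, -0.3]
grip_width: 0.021
```

Emit:
carry_out --deltas '[{"x":0,"y":-0.07,"z":0.02,"wx":0,"wy":0,"wz":0,"jaw":22}]'

```text
time_s: 9.8
ee_pos: [0.4817, -0.2475, 0.133]
eef_rot: [3.142, -0.0, 1.481]
force: [3.8, 0.6, -0.1]
grip_width: 0.0208
```

Emit:
carry_out --deltas '[{"x":0,"y":-0.05,"z":0,"wx":0,"wy":0,"wz":0,"jaw":22}]'

```text
time_s: 9.88
ee_pos: [0.4805, -0.2474, 0.1329]
eef_rot: [-3.141, -0.0, 1.481]
force: [3.0, 1.3, -0.9]
grip_width: 0.0209
```

Emit:
carry_out --deltas '[{"x":0,"y":-0.05,"z":0,"wx":0,"wy":0,"wz":0,"jaw":22}]'

```text
time_s: 9.97
ee_pos: [0.4797, -0.2474, 0.133]
eef_rot: [3.141, 0.0, 1.481]
force: [3.9, 0.3, 0.2]
grip_width: 0.0211
```

```bash
python3 -c "
from h import *
for c,(x,y,w,h) in dict(side=(200,60,200,150),top=(340,110,160,120)).items():
    cv2.imwrite(f'pics/{c}8.png',cv2.resize(ctrl.camera(c)[y:y+h,x:x+w],(800 if c=='x' else w*4,h*4),interpolation=cv2.INTER_CUBIC))"
```

```text
(no output)
```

View pics/side8.png

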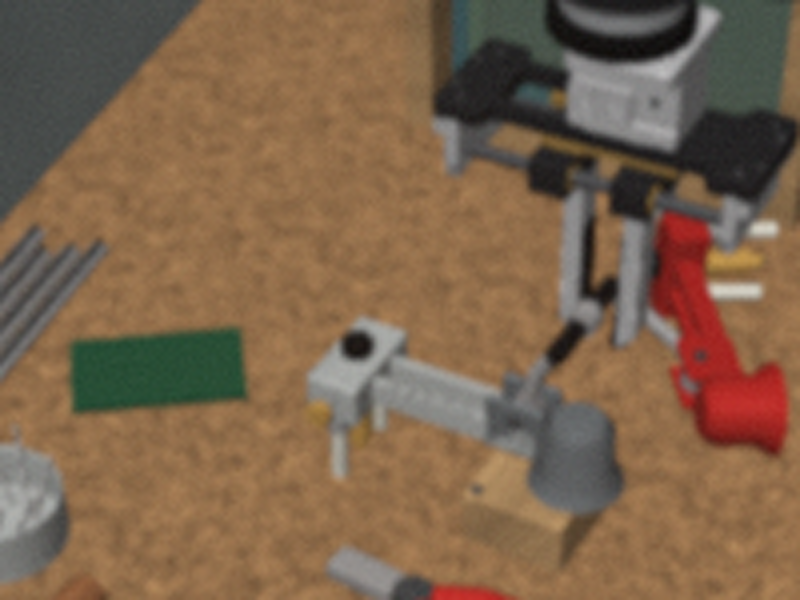

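View pics/top8.png

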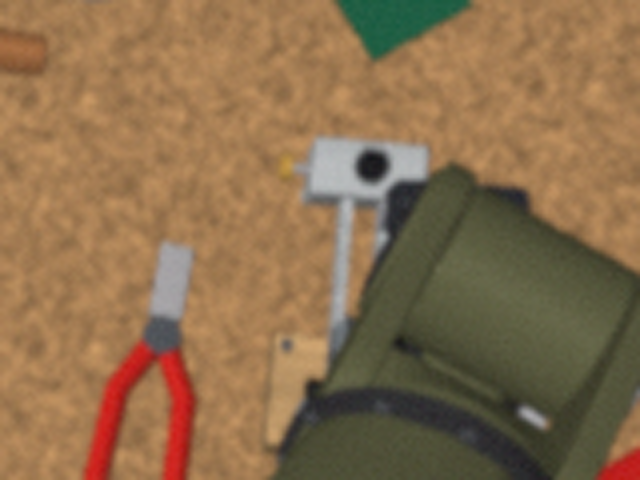

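```bash
python3 -c "
from h import *
np.set_printoptions(precision=4,suppress=True)
k=atz('top',(110+166/4,340+372/4),.085);k2=atz('side',(60+344/4,200+357/4),.085)
hd=atz('top',(110+171/4,340+368/4),.075)
c=atz('side',(60+428/4,200+578/4),.083)
print(k,k2,hd,c,atz('side',(60+490/4,200+576/4),.036))
d=(k+k2)/2-c;yaw=np.arctan2(d[1],d[0]);S=np.r_[c[:2],.062];print(yaw)
o,dr=ray('side',(60+312/4,200+588/4))
M=R.from_euler('z',yaw).as_matrix()
ol=M.T@(o-S);dl=M.T@dr;p=ol-dl*ol[1]/dl[1];print('eye',p, 'phi-a',np.arctan2(p[2]-.014,p[0]-.034)-.337,np.hypot(p[2]-.014,p[0]-.034))
"
```

```text
[ 0.6289 -0.247   0.085 ] [ 0.6274 -0.2436  0.085 ] [ 0.6288 -0.2465  0.075 ] [ 0.4827 -0.2214  0.083 ] [ 0.482  -0.2218  0.036 ]
-0.16304140306353151
eye [-0.0023  0.      0.1029] phi-a 1.6214034119907523 0.09597444179999491
```

Emit:
carry_out --deltas '[{"x":0,"y":-0.06,"z":0.02,"wx":0,"wy":0,"wz":0,"jaw":22}]'

```text
time_s: 10.15
ee_pos: [0.4787, -0.2474, 0.1328]
eef_rot: [3.141, 0.0, 1.481]
force: [5.0, -0.7, 1.3]
grip_width: 0.0204
```

Emit:
carry_out --deltas '[{"x":0,"y":-0.06,"z":0.02,"wx":0,"wy":0,"wz":0,"jaw":22}]'

```text
time_s: 10.23
ee_pos: [0.4775, -0.2473, 0.1324]
eef_rot: [3.141, 0.0, 1.481]
force: [4.0, -0.3, -0.1]
grip_width: 0.0207
```

Emit:
carry_out --deltas '[{"x":0,"y":-0.06,"z":0.02,"wx":0,"wy":0,"wz":0,"jaw":22}]'

```text
time_s: 10.32
ee_pos: [0.4762, -0.2472, 0.132]
eef_rot: [3.141, 0.0, 1.481]
force: [4.6, -0.5, 1.2]
grip_width: 0.0206
```

Emit:
carry_out --deltas '[{"x":0,"y":0.2,"z":0,"wx":0,"wy":0,"wz":0,"jaw":24},{"x":0,"y":0,"z":-0.7,"wx":0,"wy":0,"wz":0,"jaw":24},{"x":0,"y":0,"z":-1,"wx":0,"wy":0,"wz":0,"jaw":24},{"x":0,"y":0,"z":-1,"wx":0,"wy":0,"wz":0,"jaw":24},{"x":0,"y":0.5,"z":-0.8,"wx":0,"wy":0,"wz":1,"jaw":50},{"x":0,"y":0,"z":0,"wx":0,"wy":0,"wz":1,"jaw":50},{"x":0,"y":0,"z":0,"wx":0,"wy":0,"wz":1,"jaw":50},{"x":0,"y":0,"z":0,"wx":0,"wy":0,"wz":1,"jaw":50},{"x":0,"y":0,"z":0,"wx":0,"wy":0,"wz":1,"jaw":50},{"x":0,"y":0,"z":0,"wx":0,"wy":0,"wz":1,"jaw":50},{"x":0,"y":0,"z":0,"wx":0,"wy":0,"wz":1,"jaw":50},{"x":0,"y":0,"z":0,"wx":0,"wy":0,"wz":1,"jaw":50}]'

```text
time_s: 11.32
ee_pos: [0.4897, -0.2483, 0.2015]
eef_rot: [-3.14, 0.001, 0.837]
force: [-0.3, 0.2, -0.5]
grip_width: 0.0472
```

Emit:
carry_out --deltas '[{"x":0,"y":0,"z":0,"wx":0,"wy":0,"wz":1,"jaw":50},{"x":0,"y":0,"z":0,"wx":0,"wy":0,"wz":1,"jaw":50},{"x":0,"y":0,"z":0,"wx":0,"wy":0,"wz":1,"jaw":50},{"x":0,"y":0,"z":0,"wx":0,"wy":0,"wz":1,"jaw":50},{"x":0,"y":0,"z":0,"wx":0,"wy":0,"wz":1,"jaw":50},{"x":0,"y":0,"z":0,"wx":0,"wy":0,"wz":1,"jaw":50},{"x":0,"y":0,"z":0,"wx":0,"wy":0,"wz":1,"jaw":50},{"x":0,"y":0,"z":0,"wx":0,"wy":0,"wz":1,"jaw":50},{"x":0,"y":0,"z":0,"wx":0,"wy":0,"wz":1,"jaw":50},{"x":0,"y":0,"z":0,"wx":0,"wy":0,"wz":1,"jaw":50},{"x":0,"y":0,"z":0,"wx":0,"wy":0,"wz":1,"jaw":50},{"x":0,"y":0,"z":0,"wx":0,"wy":0,"wz":0.5,"jaw":50}]'

```text
time_s: 12.32
ee_pos: [0.4897, -0.2483, 0.2015]
eef_rot: [-3.141, 0.002, -0.084]
force: [-0.4, 0.5, -0.2]
grip_width: 0.0469
```

```bash
python3 -c "
from h import *
delta(beam([0.085,0,.1]))
for c,(x,y,w,h) in dict(side=(200,60,200,150),top=(340,110,160,120)).items():
    cv2.imwrite(f'pics/{c}9.png',cv2.resize(ctrl.camera(c)[y:y+h,x:x+w],(w*4,h*4),interpolation=cv2.INTER_CUBIC))"
```

```text
t 12.3167 pos [ 0.4897 -0.2483  0.2015] rot [-3.141e+00  2.000e-03 -8.400e-02] F [-0.41  0.5  -0.19] w 0.0469
shift units [ 5.02 -1.17  1.97]
```

View pics/side9.png

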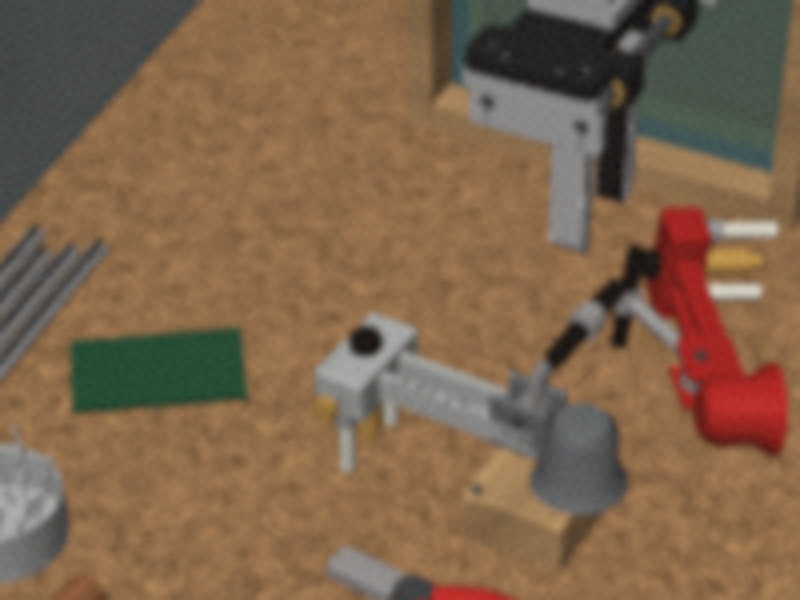

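View pics/top9.png

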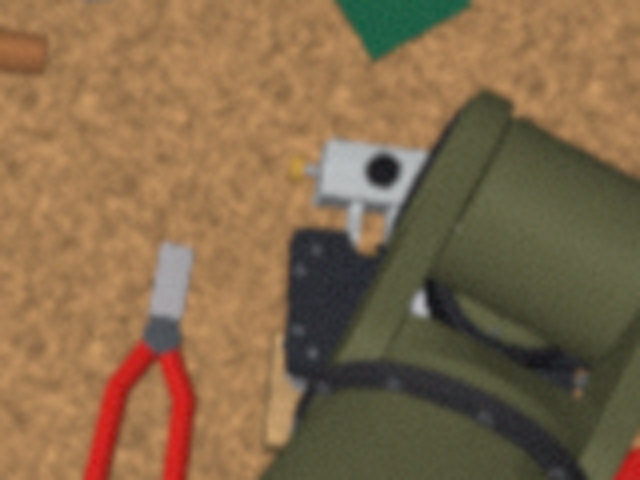

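```bash
cat > ov.py <<'E'
from h import *
import sys
def overlay(src,c,x,y,f,S,yaw,a,out):
    M=R.from_euler("z",yaw).as_matrix();B=lambda p:S+M@np.array(p)
    im=cv2.imread(src)
    def poly(pts,col):
        q=np.array([[(u-x+.5)*f,(v-y+.5)*f] for v,u in[proj(c,B(p)) for p in pts]],int);cv2.polylines(im,[q],False,col,1)
    th=np.linspace(0,2*np.pi,40)
    poly([(.0295*np.cos(t),.0295*np.sin(t),-.026) for t in th],(0,0,255))
    poly([(.018*np.cos(t),.018*np.sin(t),.021) for t in th],(0,0,255))
    poly([(.145+.010*np.cos(t),.010*np.sin(t),.023) for t in th],(255,0,0))
    poly([(.128,-.033,.013),(.162,-.033,.013),(.162,.033,.013),(.128,.033,.013),(.128,-.033,.013)],(0,255,0))
    for s in(1,-1):
        poly([(.022,s*.014,.008),(.157,s*.014,.008)],(0,255,255))
        poly([(.145,s*.025,-.015),(.145,s*.025,-.062)],(255,0,255))
    L=lambda px,pz,y:(.034+px*np.cos(a)-pz*np.sin(a),y,.014+px*np.sin(a)+pz*np.cos(a))
    poly([L(.077,.027,-.038),L(.077,.027,.038)],(255,255,0))
    cv2.imwrite(out,im)
E
python3 -c "
from ov import *
np.set_printoptions(precision=4,suppress=True)
k=atz('top',(110+170/4,340+382.5/4),.085);k2=atz('side',(60+340/4,200+365/4),.085)
c=atz('side',(60+428/4,200+580/4),.083);print(k,k2,c)
k=(k+k2)/2;c=np.r_[c[:2]+[.002,.0],.062];d=k-c;yaw=np.arctan2(d[1],d[0]);print(yaw,np.hypot(d[0],d[1]))
S=k-.145*np.array([np.cos(yaw),np.sin(yaw),0]);S[2]=.062;print(S)
overlay('pics/side9.png','side',200,60,4,S,yaw,1.65,'pics/o9s.png');overlay('pics/top9.png','top',340,110,4,S,yaw,1.65,'pics/o9t.png')
"
```

```text
[ 0.6264 -0.2529  0.085 ] [ 0.6245 -0.2488  0.085 ] [ 0.4817 -0.2218  0.083 ]
-0.20173238637199467 0.14473375402475097
[ 0.4834 -0.2218  0.062 ]
```

View pics/o9s.png

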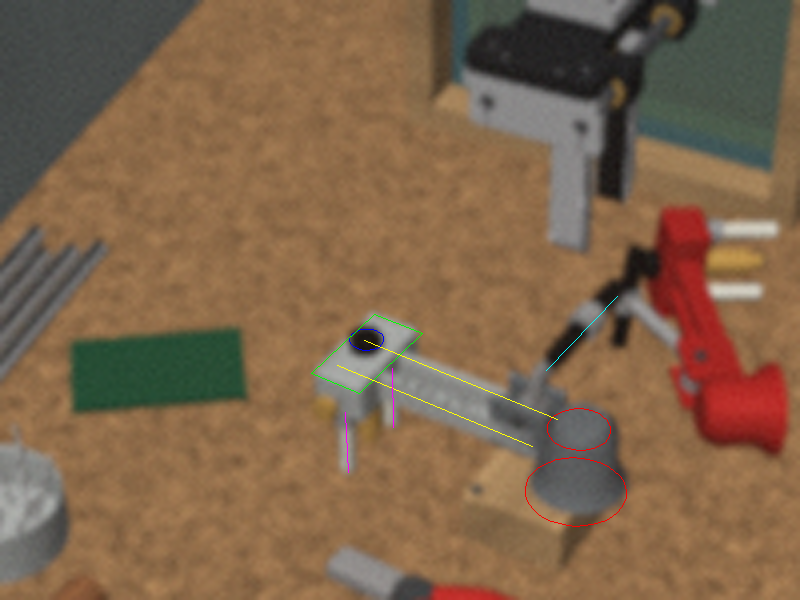

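View pics/o9t.png

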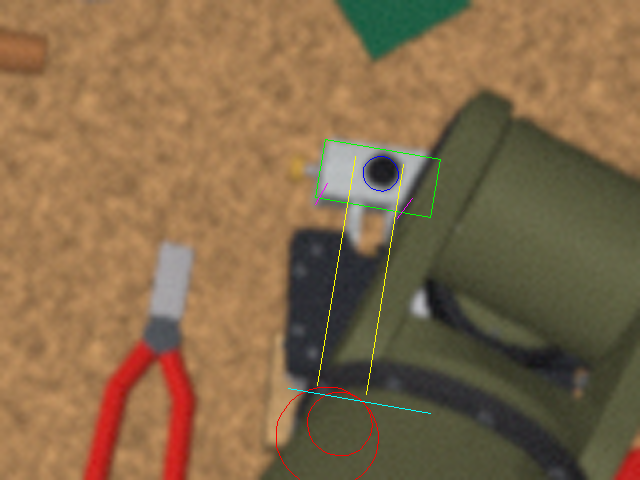

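```bash
python3 -c "
from ov import *
S=np.array([.4825,-.2295,.062]);yaw=-.14
overlay('pics/side9.png','side',200,60,4,S,yaw,1.65,'pics/o9s2.png');overlay('pics/top9.png','top',340,110,4,S,yaw,1.65,'pics/o9t2.png')
a=cv2.imread('pics/o9s2.png')[280:560,280:680];b=cv2.imread('pics/o9t2.png')[100:380,240:640]
cv2.imwrite('pics/o9.png',cv2.resize(np.vstack([a,b]),None,fx=1.05,fy=1.05))
"
```

```text
(no output)
```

View pics/o9.png

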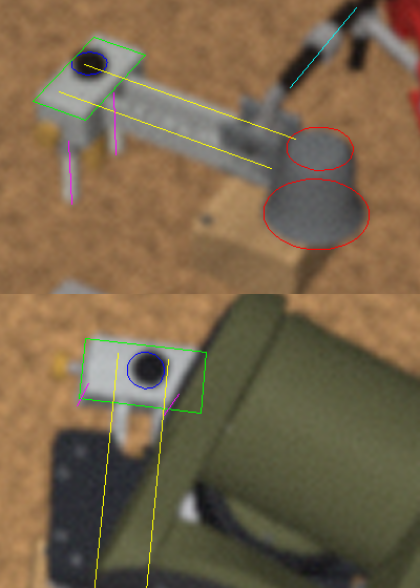

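```bash
python3 -c "
from h import *
delta([.5667,-.2414,.0432],[np.pi,0,-.14])"
```

```text
t 12.4167 pos [ 0.4898 -0.2483  0.2016] rot [-3.141e+00  1.000e-03 -8.000e-02] F [ 0.02  0.52 -1.04] w 0.0468
shift units [ 3.82 -0.65  7.91]
turn units [-0.    0.02  0.75]
```

Emit:
carry_out --deltas '[{"x":0.64,"y":-0.11,"z":0,"wx":0,"wy":0,"wz":0,"jaw":50},{"x":0.64,"y":-0.11,"z":0,"wx":0,"wy":0,"wz":0,"jaw":50},{"x":0.64,"y":-0.11,"z":0,"wx":0,"wy":0,"wz":0,"jaw":50},{"x":0.64,"y":-0.11,"z":0,"wx":0,"wy":0,"wz":0,"jaw":50},{"x":0.64,"y":-0.11,"z":0,"wx":0,"wy":0,"wz":0,"jaw":50},{"x":0.62,"y":-0.1,"z":0,"wx":0,"wy":0,"wz":0.7,"jaw":50},{"x":0,"y":0,"z":1,"wx":0,"wy":0,"wz":0,"jaw":50},{"x":0,"y":0,"z":1,"wx":0,"wy":0,"wz":0,"jaw":50},{"x":0,"y":0,"z":1,"wx":0,"wy":0,"wz":0,"jaw":50},{"x":0,"y":0,"z":1,"wx":0,"wy":0,"wz":0,"jaw":50},{"x":0,"y":0,"z":0.9,"wx":0,"wy":0,"wz":0,"jaw":50},{"x":0,"y":0,"z":0,"wx":0,"wy":0,"wz":0,"jaw":50}]'

```text
time_s: 13.42
ee_pos: [0.5655, -0.2406, 0.0999]
eef_rot: [-3.14, 0.006, -0.133]
force: [-1.2, -0.3, -0.0]
grip_width: 0.047
```

```bash
python3 -c "
from ov import *
delta([.5667,-.2414,.0432],[np.pi,0,-.14])
for c,(x,y,w,h) in dict(side=(200,60,200,150),top=(340,110,160,120)).items():
    cv2.imwrite(f'pics/{c}10.png',cv2.resize(ctrl.camera(c)[y:y+h,x:x+w],(w*4,h*4),interpolation=cv2.INTER_CUBIC))
overlay('pics/side10.png','side',200,60,4,np.array([.4825,-.2295,.062]),-.14,1.65,'pics/side10.png')"
```

```text
t 13.4167 pos [ 0.5655 -0.2406  0.0999] rot [-3.14   0.006 -0.133] F [-1.17 -0.29 -0.01] w 0.047
shift units [0.08 0.04 2.83]
turn units [-0.02  0.08  0.08]
```

View pics/side10.png

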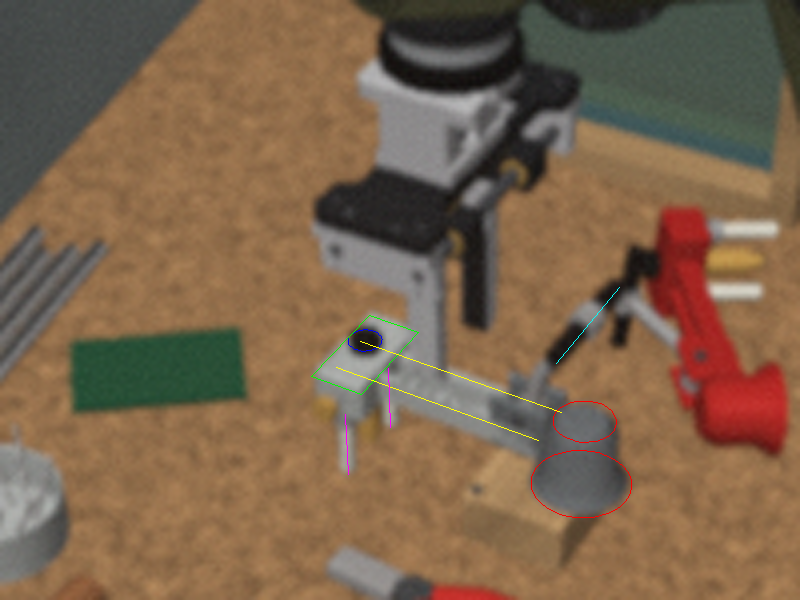

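View pics/top10.png

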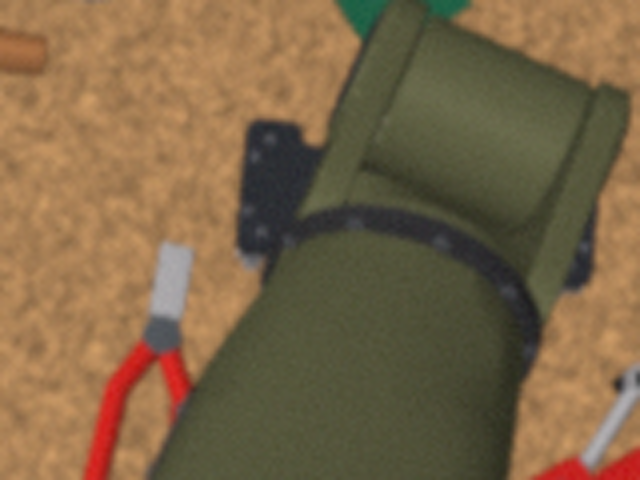

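Emit:
carry_out --deltas '[{"x":0,"y":0,"z":0.6,"wx":0,"wy":0,"wz":0,"jaw":50},{"x":0,"y":0,"z":0.6,"wx":0,"wy":0,"wz":0,"jaw":50},{"x":0,"y":0,"z":0.6,"wx":0,"wy":0,"wz":0,"jaw":50},{"x":0,"y":0,"z":0.6,"wx":0,"wy":0,"wz":0,"jaw":50},{"x":0,"y":0,"z":0.6,"wx":0,"wy":0,"wz":0,"jaw":50},{"x":0,"y":0,"z":0,"wx":0,"wy":0,"wz":0,"jaw":50}]' --squeeze 6

```text
time_s: 14.02
ee_pos: [0.566, -0.2408, 0.0407]
eef_rot: [-3.14, 0.004, -0.135]
force: [-0.3, 0.6, -0.5]
grip_width: 0.0469
```

Emit:
carry_out --deltas '[{"x":0,"y":0,"z":0,"wx":0,"wy":0,"wz":0,"jaw":38},{"x":0,"y":0,"z":0,"wx":0,"wy":0,"wz":0,"jaw":34},{"x":0,"y":0,"z":0,"wx":0,"wy":0,"wz":0,"jaw":31},{"x":0,"y":0,"z":0,"wx":0,"wy":0,"wz":0,"jaw":28},{"x":0,"y":0,"z":0,"wx":0,"wy":0,"wz":0,"jaw":20},{"x":0,"y":0,"z":0,"wx":0,"wy":0,"wz":0,"jaw":20}]'

```text
time_s: 14.52
ee_pos: [0.5677, -0.2418, 0.0446]
eef_rot: [3.141, -0.002, -0.135]
force: [1.6, -3.7, 3.0]
grip_width: 0.0285
```

Emit:
carry_out --deltas '[{"x":0,"y":0,"z":0,"wx":0,"wy":0,"wz":0,"jaw":20},{"x":0,"y":0,"z":0,"wx":0,"wy":0,"wz":0,"jaw":20}]' --squeeze 45

```text
time_s: 14.68
ee_pos: [0.5676, -0.2418, 0.0445]
eef_rot: [3.141, -0.001, -0.135]
force: [0.8, -5.0, 5.2]
grip_width: 0.0275
```

```bash
python3 -c "
from ov import *
delta([.5667,-.2414,.0432],[np.pi,0,-.14])
for c,(x,y,w,h) in dict(side=(200,60,200,150)).items():
    cv2.imwrite(f'pics/{c}11.png',cv2.resize(ctrl.camera(c)[y:y+h,x:x+w],(w*4,h*4),interpolation=cv2.INTER_CUBIC))
"
```

```text
t 14.6833 pos [ 0.5676 -0.2418  0.0445] rot [ 3.141e+00 -1.000e-03 -1.350e-01] F [ 0.81 -5.04  5.18] w 0.0275
shift units [-0.05 -0.01  0.07]
turn units [ 0.01 -0.02  0.06]
```

View pics/side11.png

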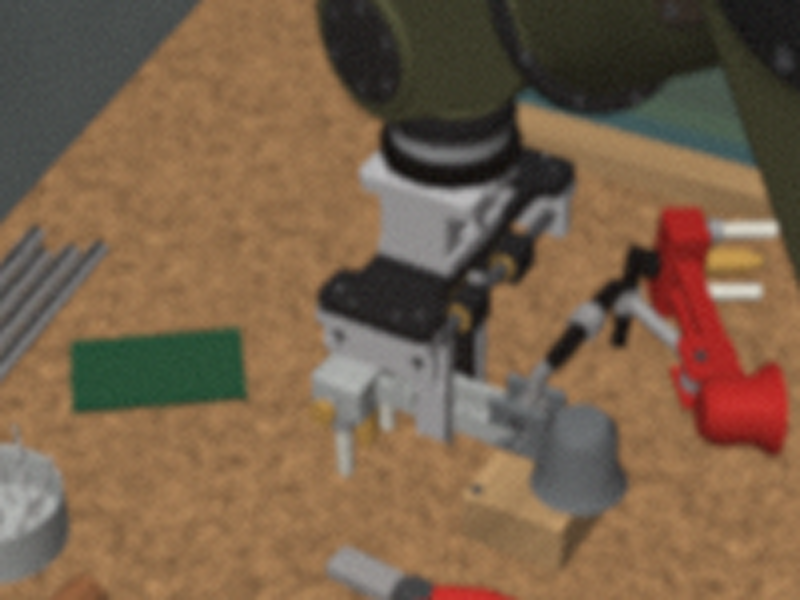

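Emit:
carry_out --deltas '[{"x":0,"y":0,"z":-0.15,"wx":0,"wy":0,"wz":0,"jaw":20},{"x":0,"y":0,"z":-0.25,"wx":0,"wy":0,"wz":0,"jaw":20},{"x":0,"y":0,"z":-0.4,"wx":0,"wy":0,"wz":0,"jaw":20},{"x":0,"y":0,"z":-0.5,"wx":0,"wy":0,"wz":0,"jaw":20},{"x":0,"y":0,"z":-0.6,"wx":0,"wy":0,"wz":0,"jaw":20},{"x":0,"y":0,"z":-0.6,"wx":0,"wy":0,"wz":0,"jaw":20},{"x":0,"y":0,"z":-0.6,"wx":0,"wy":0,"wz":0,"jaw":20},{"x":0,"y":0,"z":-0.5,"wx":0,"wy":0,"wz":0,"jaw":20},{"x":0,"y":0,"z":-0.4,"wx":0,"wy":0,"wz":0,"jaw":20},{"x":0,"y":0,"z":0,"wx":0,"wy":0,"wz":0,"jaw":20}]'

```text
time_s: 15.57
ee_pos: [0.5679, -0.2417, 0.1262]
eef_rot: [3.141, -0.003, -0.135]
force: [-0.3, -0.2, -6.6]
grip_width: 0.0276
```

```bash
python3 -c "
from ov import *
delta([.5667,-.2414,.0432],[np.pi,0,-.14])
o=ctrl.get_obs();print(o['moment'])
x,y,w,h=200,20,200,150
cv2.imwrite(f'pics/side12.png',cv2.resize(ctrl.camera('side')[y:y+h,x:x+w],(w*4,h*4),interpolation=cv2.INTER_CUBIC))
p=o['ee_pos'];yaw=o['eef_rot'][2];S=p+[-.085*np.cos(yaw),-.085*np.sin(yaw),.0175]
overlay('pics/side12.png','side',x,y,4,S,yaw,1.65,'pics/side12.png')
"
```

```text
t 15.5667 pos [ 0.5679 -0.2417  0.1262] rot [ 3.141e+00 -3.000e-03 -1.350e-01] F [-0.32 -0.23 -6.63] w 0.0276
shift units [-0.07 -0.01  4.15]
turn units [ 0.01 -0.04  0.06]
[-0.01469083 -0.119409   -0.00310842]
```

View pics/side12.png

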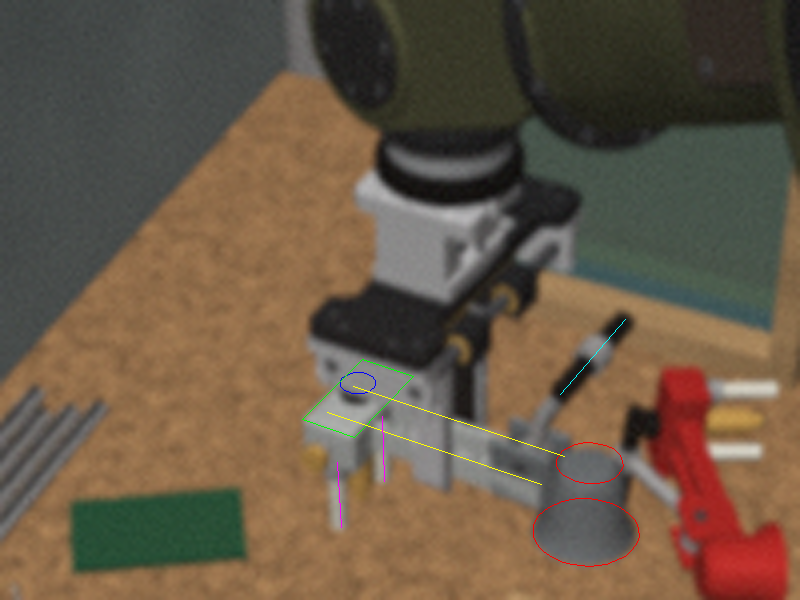

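Emit:
carry_out --deltas '[{"x":-0.06,"y":-0.5,"z":0,"wx":0,"wy":0,"wz":0,"jaw":20},{"x":-0.09,"y":-0.7,"z":0,"wx":0,"wy":0,"wz":0,"jaw":20},{"x":-0.12,"y":-0.95,"z":0,"wx":0,"wy":0,"wz":0,"jaw":20},{"x":-0.12,"y":-0.95,"z":0,"wx":0,"wy":0,"wz":0,"jaw":20},{"x":-0.12,"y":-0.95,"z":0,"wx":0,"wy":0,"wz":0,"jaw":20},{"x":-0.12,"y":-0.95,"z":0,"wx":0,"wy":0,"wz":0,"jaw":20},{"x":-0.12,"y":-0.95,"z":0,"wx":0,"wy":0,"wz":0,"jaw":20},{"x":-0.12,"y":-0.95,"z":0,"wx":0,"wy":0,"wz":0,"jaw":20},{"x":-0.12,"y":-0.95,"z":0,"wx":0,"wy":0,"wz":0,"jaw":20},{"x":-0.12,"y":-0.95,"z":0,"wx":0,"wy":0,"wz":0,"jaw":20},{"x":-0.12,"y":-0.95,"z":0,"wx":0,"wy":0,"wz":0,"jaw":20},{"x":-0.12,"y":-0.95,"z":0,"wx":0,"wy":0,"wz":0,"jaw":20}]'

```text
time_s: 16.62
ee_pos: [0.5685, -0.0235, 0.1233]
eef_rot: [-3.141, 0.001, -0.134]
force: [0.1, 0.5, -8.0]
grip_width: 0.028
```

Emit:
carry_out --deltas '[{"x":-0.12,"y":-0.95,"z":0,"wx":0,"wy":0,"wz":0,"jaw":20},{"x":-0.12,"y":-0.95,"z":0,"wx":0,"wy":0,"wz":0,"jaw":20},{"x":-0.12,"y":-0.95,"z":0,"wx":0,"wy":0,"wz":0,"jaw":20},{"x":-0.12,"y":-0.95,"z":0,"wx":0,"wy":0,"wz":0,"jaw":20},{"x":-0.12,"y":-0.95,"z":0,"wx":0,"wy":0,"wz":0,"jaw":20},{"x":-0.12,"y":-0.95,"z":0,"wx":0,"wy":0,"wz":0,"jaw":20},{"x":-0.12,"y":-0.95,"z":0,"wx":0,"wy":0,"wz":0,"jaw":20},{"x":-0.12,"y":-0.95,"z":0,"wx":0,"wy":0,"wz":0,"jaw":20},{"x":-0.12,"y":-0.95,"z":0,"wx":0,"wy":0,"wz":0,"jaw":20},{"x":-0.12,"y":-0.95,"z":0,"wx":0,"wy":0,"wz":0,"jaw":20},{"x":-0.12,"y":-0.95,"z":0,"wx":0,"wy":0,"wz":0,"jaw":20},{"x":-0.12,"y":-0.95,"z":0,"wx":0,"wy":0,"wz":0,"jaw":20}]'

```text
time_s: 17.62
ee_pos: [0.5703, 0.206, 0.1232]
eef_rot: [3.141, 0.001, -0.134]
force: [0.4, 0.5, -8.5]
grip_width: 0.0274
```

Emit:
carry_out --deltas '[{"x":-0.12,"y":-0.95,"z":0,"wx":0,"wy":0,"wz":0,"jaw":20},{"x":-0.12,"y":-0.95,"z":0,"wx":0,"wy":0,"wz":0,"jaw":20},{"x":-0.06,"y":-0.6,"z":0,"wx":0,"wy":0,"wz":-0.3,"jaw":20},{"x":-0.03,"y":-0.3,"z":0,"wx":0,"wy":0,"wz":-0.7,"jaw":20},{"x":0,"y":0,"z":0,"wx":0,"wy":0,"wz":-1,"jaw":20},{"x":0,"y":0,"z":0,"wx":0,"wy":0,"wz":-1,"jaw":20},{"x":0,"y":0,"z":0,"wx":0,"wy":0,"wz":-1,"jaw":20},{"x":0,"y":0,"z":0,"wx":0,"wy":0,"wz":-1,"jaw":20},{"x":0,"y":0,"z":0,"wx":0,"wy":0,"wz":-1,"jaw":20},{"x":0,"y":0,"z":0,"wx":0,"wy":0,"wz":-1,"jaw":20},{"x":0,"y":0,"z":0,"wx":0,"wy":0,"wz":-1,"jaw":20},{"x":0,"y":0,"z":0,"wx":0,"wy":0,"wz":-1,"jaw":20}]'

```text
time_s: 18.62
ee_pos: [0.5716, 0.2609, 0.1233]
eef_rot: [-3.141, 0.001, 0.591]
force: [0.2, -0.0, -8.0]
grip_width: 0.0274
```

Emit:
carry_out --deltas '[{"x":0,"y":0,"z":0,"wx":0,"wy":0,"wz":-0.7,"jaw":20},{"x":0,"y":0,"z":0,"wx":0,"wy":0,"wz":-0.5,"jaw":20},{"x":0,"y":0,"z":0,"wx":0,"wy":0,"wz":0,"jaw":20},{"x":0,"y":0,"z":0,"wx":0,"wy":0,"wz":0,"jaw":20}]'

```text
time_s: 18.95
ee_pos: [0.5718, 0.2608, 0.1235]
eef_rot: [-3.141, 0.001, 0.681]
force: [0.5, -0.1, -7.1]
grip_width: 0.0274
```

```bash
python3 -c "
from ov import *
delta([.5719,.2607,.1262],[np.pi,0,.6])
o=ctrl.get_obs()
p=o['ee_pos'];yaw=o['eef_rot'][2];S=p+[-.085*np.cos(yaw),-.085*np.sin(yaw),.0175];print(S,yaw)
for c,(x,y,w,h) in dict(side=(150,230,200,150),top=(150,110,200,150)).items():
    f=f'pics/{c}13.png';cv2.imwrite(f,cv2.resize(ctrl.camera(c)[y:y+h,x:x+w],(w*4,h*4),interpolation=cv2.INTER_CUBIC))
    overlay(f,c,x,y,4,S,yaw,1.65,f)
"
```

```text
t 18.95 pos [0.5718 0.2608 0.1235] rot [-3.141e+00  1.000e-03  6.810e-01] F [ 0.53 -0.07 -7.1 ] w 0.0274
shift units [ 0.    0.01 -0.14]
turn units [-0.    0.01  1.01]
[0.50572635 0.20727789 0.14099233] 0.6806953951281867
```

View pics/side13.png

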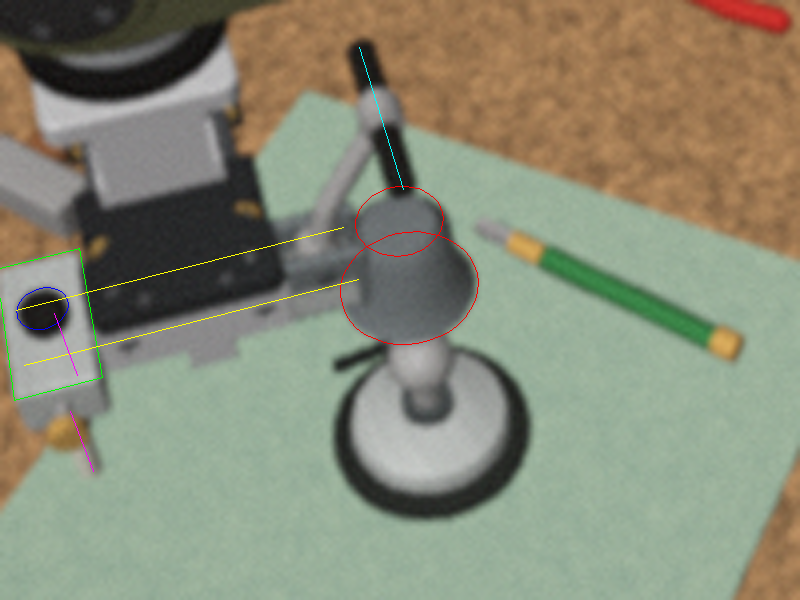

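View pics/top13.png

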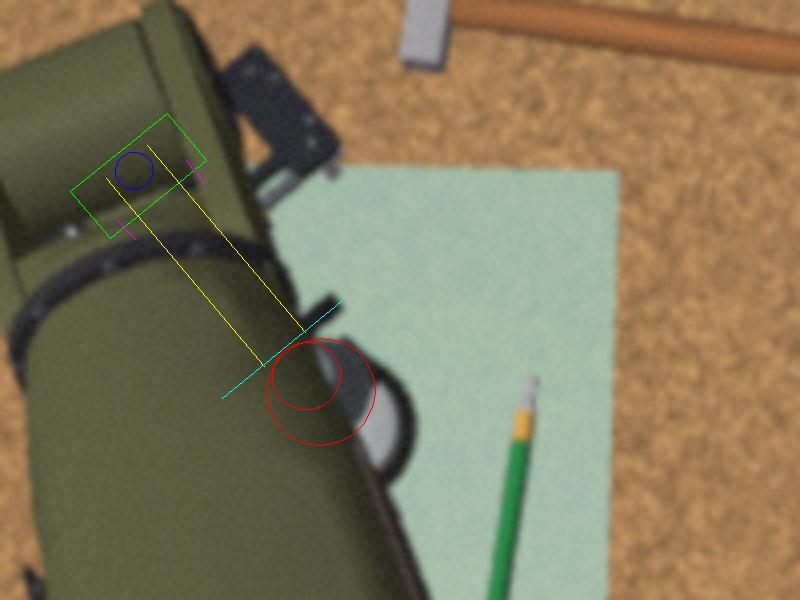

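Emit:
carry_out --deltas '[{"x":0,"y":-0.17,"z":0,"wx":0,"wy":0,"wz":0,"jaw":20},{"x":0,"y":-0.16,"z":0.2,"wx":0,"wy":0,"wz":0,"jaw":20},{"x":0,"y":0,"z":0.3,"wx":0,"wy":0,"wz":0,"jaw":20},{"x":0,"y":0,"z":0.3,"wx":0,"wy":0,"wz":0,"jaw":20},{"x":0,"y":0,"z":0.3,"wx":0,"wy":0,"wz":0,"jaw":20},{"x":0,"y":0,"z":0.2,"wx":0,"wy":0,"wz":0,"jaw":20},{"x":0,"y":0,"z":0.1,"wx":0,"wy":0,"wz":0,"jaw":20},{"x":0,"y":0,"z":0,"wx":0,"wy":0,"wz":0,"jaw":20}]'

```text
time_s: 19.72
ee_pos: [0.5679, 0.2655, 0.0951]
eef_rot: [-3.141, 0.001, 0.681]
force: [0.5, -0.3, -7.8]
grip_width: 0.028
```

```bash
python3 -c "
from ov import *
o=ctrl.get_obs()
p=o['ee_pos'];yaw=o['eef_rot'][2];S=p+[-.085*np.cos(yaw),-.085*np.sin(yaw),.0175];print(S,yaw,o['force'],o['moment'])
for c,(x,y,w,h) in dict(side=(150,230,200,150)).items():
    f=f'pics/{c}14.png';cv2.imwrite(f,cv2.resize(ctrl.camera(c)[y:y+h,x:x+w],(w*4,h*4),interpolation=cv2.INTER_CUBIC))
    overlay(f,c,x,y,4,S,yaw,1.65,f)
"
```

```text
[0.50188236 0.21195161 0.11260755] 0.6808909647990928 [ 0.47245183 -0.34447342 -7.83154872] [ 0.09055374 -0.07790723  0.04302549]
```

View pics/side14.png

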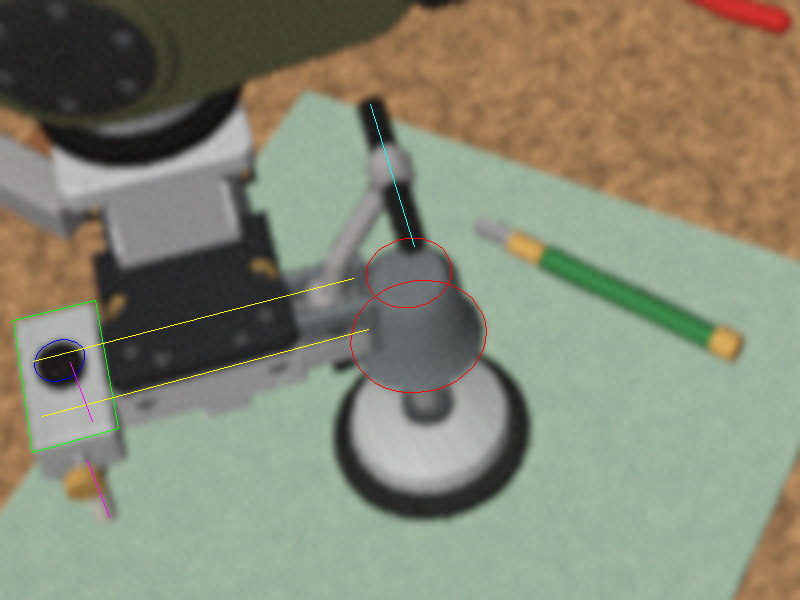

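Emit:
carry_out --deltas '[{"x":0,"y":0,"z":0.2,"wx":0,"wy":0,"wz":0,"jaw":20},{"x":0,"y":0,"z":0.2,"wx":0,"wy":0,"wz":0,"jaw":20},{"x":0,"y":0,"z":0.2,"wx":0,"wy":0,"wz":0,"jaw":20},{"x":0,"y":0,"z":0.2,"wx":0,"wy":0,"wz":0,"jaw":20},{"x":0,"y":0,"z":0.1,"wx":0,"wy":0,"wz":0,"jaw":20},{"x":0,"y":0,"z":0,"wx":0,"wy":0,"wz":0,"jaw":20}]'

```text
time_s: 20.27
ee_pos: [0.5678, 0.2655, 0.0771]
eef_rot: [-3.141, 0.001, 0.681]
force: [0.3, 0.3, -7.7]
grip_width: 0.0274
```

Emit:
carry_out --deltas '[{"x":0,"y":0,"z":0.15,"wx":0,"wy":0,"wz":0,"jaw":20},{"x":0,"y":0,"z":0.15,"wx":0,"wy":0,"wz":0,"jaw":20},{"x":0,"y":0,"z":0.15,"wx":0,"wy":0,"wz":0,"jaw":20},{"x":0,"y":0,"z":0,"wx":0,"wy":0,"wz":0,"jaw":20}]'

```text
time_s: 20.6
ee_pos: [0.5678, 0.2655, 0.0681]
eef_rot: [-3.141, 0.001, 0.681]
force: [-0.5, 0.4, -8.6]
grip_width: 0.0275
```

Emit:
carry_out --deltas '[{"x":0,"y":0,"z":0.1,"wx":0,"wy":0,"wz":0,"jaw":20},{"x":0,"y":0,"z":0.1,"wx":0,"wy":0,"wz":0,"jaw":20},{"x":0,"y":0,"z":0.1,"wx":0,"wy":0,"wz":0,"jaw":20},{"x":0,"y":0,"z":0,"wx":0,"wy":0,"wz":0,"jaw":20}]'

```text
time_s: 20.93
ee_pos: [0.5679, 0.2655, 0.0623]
eef_rot: [-3.141, 0.001, 0.681]
force: [0.4, 0.1, -8.7]
grip_width: 0.0276
```

Emit:
carry_out --deltas '[{"x":0,"y":0,"z":0.1,"wx":0,"wy":0,"wz":0,"jaw":20},{"x":0,"y":0,"z":0.1,"wx":0,"wy":0,"wz":0,"jaw":20},{"x":0,"y":0,"z":0.1,"wx":0,"wy":0,"wz":0,"jaw":20},{"x":0,"y":0,"z":0,"wx":0,"wy":0,"wz":0,"jaw":20}]'

```text
time_s: 21.27
ee_pos: [0.5679, 0.2655, 0.0563]
eef_rot: [-3.141, 0.001, 0.681]
force: [0.0, -0.0, -8.4]
grip_width: 0.0277
```

Emit:
carry_out --deltas '[{"x":0,"y":0,"z":0.08,"wx":0,"wy":0,"wz":0,"jaw":20},{"x":0,"y":0,"z":0.08,"wx":0,"wy":0,"wz":0,"jaw":20},{"x":0,"y":0,"z":0,"wx":0,"wy":0,"wz":0,"jaw":20}]'

```text
time_s: 21.52
ee_pos: [0.568, 0.2656, 0.0533]
eef_rot: [-3.141, 0.0, 0.681]
force: [0.0, -0.4, -8.7]
grip_width: 0.0279
```

Emit:
carry_out --deltas '[{"x":0,"y":0,"z":0.05,"wx":0,"wy":0,"wz":0,"jaw":20},{"x":0,"y":0,"z":0,"wx":0,"wy":0,"wz":0,"jaw":20}]'

```text
time_s: 21.68
ee_pos: [0.5681, 0.2656, 0.0525]
eef_rot: [-3.142, 0.0, 0.681]
force: [0.2, -0.0, -8.4]
grip_width: 0.0276
```

Emit:
carry_out --deltas '[{"x":0,"y":0,"z":0.05,"wx":0,"wy":0,"wz":0,"jaw":20},{"x":0,"y":0,"z":0,"wx":0,"wy":0,"wz":0,"jaw":20}]'

```text
time_s: 21.85
ee_pos: [0.5681, 0.2656, 0.0515]
eef_rot: [-3.142, 0.0, 0.681]
force: [-0.5, -0.3, -9.0]
grip_width: 0.0278
```

Emit:
carry_out --deltas '[{"x":0,"y":0,"z":0.05,"wx":0,"wy":0,"wz":0,"jaw":20},{"x":0,"y":0,"z":0,"wx":0,"wy":0,"wz":0,"jaw":20}]'

```text
time_s: 22.02
ee_pos: [0.5681, 0.2656, 0.0507]
eef_rot: [-3.142, 0.0, 0.681]
force: [-1.4, -0.1, -7.8]
grip_width: 0.0279
```

Emit:
carry_out --deltas '[{"x":0,"y":0,"z":0.03,"wx":0,"wy":0,"wz":0,"jaw":20},{"x":0,"y":0,"z":0,"wx":0,"wy":0,"wz":0,"jaw":20}]'

```text
time_s: 22.18
ee_pos: [0.5681, 0.2656, 0.0506]
eef_rot: [3.142, -0.0, 0.681]
force: [-3.4, -1.3, 0.5]
grip_width: 0.0276
```

Emit:
carry_out --deltas '[{"x":0,"y":0,"z":0.03,"wx":0,"wy":0,"wz":0,"jaw":20},{"x":0,"y":0,"z":0,"wx":0,"wy":0,"wz":0,"jaw":20}]'

```text
time_s: 22.35
ee_pos: [0.5681, 0.2657, 0.0506]
eef_rot: [3.142, -0.0, 0.681]
force: [-7.4, -2.4, 6.5]
grip_width: 0.0279
```

Emit:
carry_out --deltas '[{"x":0,"y":0,"z":0,"wx":0,"wy":0,"wz":0,"jaw":20},{"x":0,"y":0,"z":0,"wx":0,"wy":0,"wz":0,"jaw":33},{"x":0,"y":0,"z":0,"wx":0,"wy":0,"wz":0,"jaw":38},{"x":0,"y":0,"z":0,"wx":0,"wy":0,"wz":0,"jaw":44},{"x":0,"y":0,"z":0,"wx":0,"wy":0,"wz":0,"jaw":44}]' --squeeze 10

```text
time_s: 22.77
ee_pos: [0.5684, 0.2657, 0.0497]
eef_rot: [3.141, -0.001, 0.681]
force: [0.1, -0.0, -0.7]
grip_width: 0.0409
```

```bash
python3 -c "
from ov import *
o=ctrl.get_obs()
p=o['ee_pos'];yaw=o['eef_rot'][2];S=np.array([.5017,.2127,.068]);print(p,yaw,o['force'],o['moment'])
for c,(x,y,w,h) in dict(side=(150,230,200,150)).items():
    f=f'pics/{c}15.png';cv2.imwrite(f,cv2.resize(ctrl.camera(c)[y:y+h,x:x+w],(w*4,h*4),interpolation=cv2.INTER_CUBIC))
    overlay(f,c,x,y,4,S,yaw,1.65,f)
"
```

```text
[0.56841066 0.26567511 0.04970973] 0.6810309204274041 [ 0.08304551 -0.00161304 -0.71588361] [ 0.00600736 -0.04575713  0.02196242]
```

View pics/side15.png

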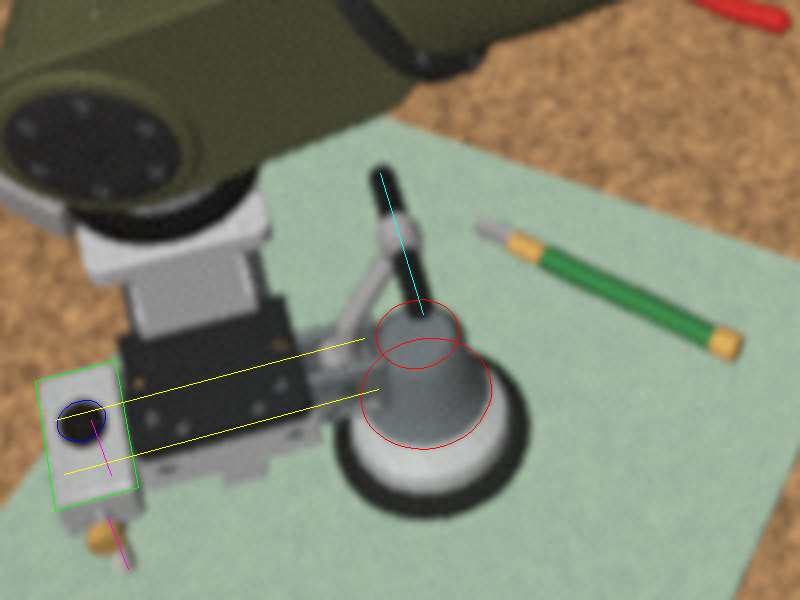

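Emit:
carry_out --deltas '[{"x":0,"y":0,"z":-0.3,"wx":0,"wy":0,"wz":0,"jaw":50},{"x":0,"y":0,"z":-0.6,"wx":0,"wy":0,"wz":0,"jaw":50},{"x":0,"y":0,"z":-1,"wx":0,"wy":0,"wz":0,"jaw":50},{"x":0,"y":0,"z":-1,"wx":0,"wy":0,"wz":0,"jaw":50},{"x":0,"y":0,"z":-1,"wx":0,"wy":0,"wz":0,"jaw":50},{"x":0,"y":0,"z":-1,"wx":0,"wy":0,"wz":0,"jaw":50},{"x":0,"y":0,"z":-1,"wx":0,"wy":0,"wz":0,"jaw":50},{"x":0,"y":0,"z":-1,"wx":0,"wy":0,"wz":0,"jaw":50},{"x":-0.5,"y":0,"z":-0.2,"wx":0,"wy":0,"wz":0,"jaw":50},{"x":-0.9,"y":0.3,"z":0,"wx":0,"wy":0,"wz":0,"jaw":40},{"x":-0.9,"y":0.3,"z":0,"wx":0,"wy":0,"wz":0,"jaw":30},{"x":-0.9,"y":0.3,"z":0,"wx":0,"wy":0,"wz":0,"jaw":26}]'

```text
time_s: 23.82
ee_pos: [0.5293, 0.2108, 0.1927]
eef_rot: [3.141, -0.001, 0.681]
force: [0.8, 0.1, 0.4]
grip_width: 0.0305
```

Emit:
carry_out --deltas '[{"x":-0.9,"y":0.3,"z":0,"wx":0,"wy":0,"wz":-0.6,"jaw":26},{"x":0,"y":0,"z":0,"wx":0,"wy":0,"wz":-1,"jaw":26},{"x":0,"y":0,"z":0,"wx":0,"wy":0,"wz":-1,"jaw":26},{"x":0,"y":0,"z":0,"wx":0,"wy":0,"wz":-1,"jaw":26},{"x":0,"y":0,"z":0,"wx":0,"wy":0,"wz":-1,"jaw":26},{"x":0,"y":0,"z":0,"wx":0,"wy":0,"wz":-1,"jaw":26},{"x":0,"y":0,"z":0,"wx":0,"wy":0,"wz":-1,"jaw":26},{"x":0,"y":0,"z":0,"wx":0,"wy":0,"wz":-1,"jaw":26},{"x":0,"y":0,"z":0,"wx":0,"wy":0,"wz":-1,"jaw":26},{"x":0,"y":0,"z":0,"wx":0,"wy":0,"wz":-1,"jaw":26},{"x":0,"y":0,"z":0,"wx":0,"wy":0,"wz":-1,"jaw":26},{"x":0,"y":0,"z":0,"wx":0,"wy":0,"wz":-1,"jaw":26}]'

```text
time_s: 24.82
ee_pos: [0.5196, 0.1954, 0.1928]
eef_rot: [3.14, -0.0, 1.613]
force: [-0.5, -0.3, 0.0]
grip_width: 0.0245
```

Emit:
carry_out --deltas '[{"x":0,"y":0,"z":0,"wx":0,"wy":0,"wz":-1,"jaw":26},{"x":0,"y":0,"z":0,"wx":0,"wy":0,"wz":-1,"jaw":26},{"x":0,"y":0,"z":0,"wx":0,"wy":0,"wz":-1,"jaw":26},{"x":0,"y":0,"z":0,"wx":0,"wy":0,"wz":-1,"jaw":26},{"x":0,"y":0,"z":0,"wx":0,"wy":0,"wz":-1,"jaw":26},{"x":0,"y":0,"z":0,"wx":0,"wy":0,"wz":-1,"jaw":26},{"x":0,"y":0,"z":0,"wx":0,"wy":0,"wz":-1,"jaw":26},{"x":0,"y":0,"z":0,"wx":0,"wy":0,"wz":-1,"jaw":26},{"x":0,"y":0,"z":0,"wx":0,"wy":0,"wz":0,"jaw":26}]'

```text
time_s: 25.57
ee_pos: [0.5196, 0.1954, 0.1927]
eef_rot: [3.14, 0.001, 2.253]
force: [-0.4, 0.6, 0.4]
grip_width: 0.0246
```

```bash
cat >> h.py <<'E'
SB=np.array([.502,.2125,.068]);YB=.681
def mb(p):return SB+R.from_euler("z",YB).apply(p)
def inb(p):return R.from_euler("z",-YB).apply(np.asarray(p)-SB)
E
python3 -c "
from ov import *
delta(mb([.002,-.024,.0766]),[np.pi,0,.681+np.pi/2])
for c,(x,y,w,h) in dict(side=(150,230,200,150),top=(150,110,200,150)).items():
    f=f'pics/{c}16.png';cv2.imwrite(f,cv2.resize(ctrl.camera(c)[y:y+h,x:x+w],(w*4,h*4),interpolation=cv2.INTER_CUBIC))
    overlay(f,c,x,y,4,SB,YB,1.65,f)
"
```

```text
t 25.5667 pos [0.5196 0.1954 0.1927] rot [3.140e+00 1.000e-03 2.253e+00] F [-0.44  0.65  0.4 ] w 0.0246
shift units [ 0.02 -0.05  2.4 ]
turn units [0.02 0.01 0.01]
```

View pics/side16.png

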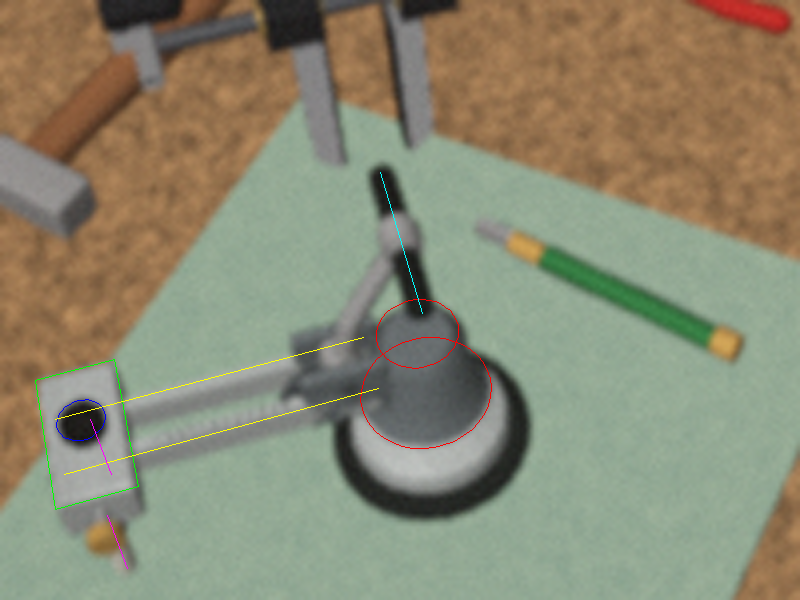

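View pics/top16.png

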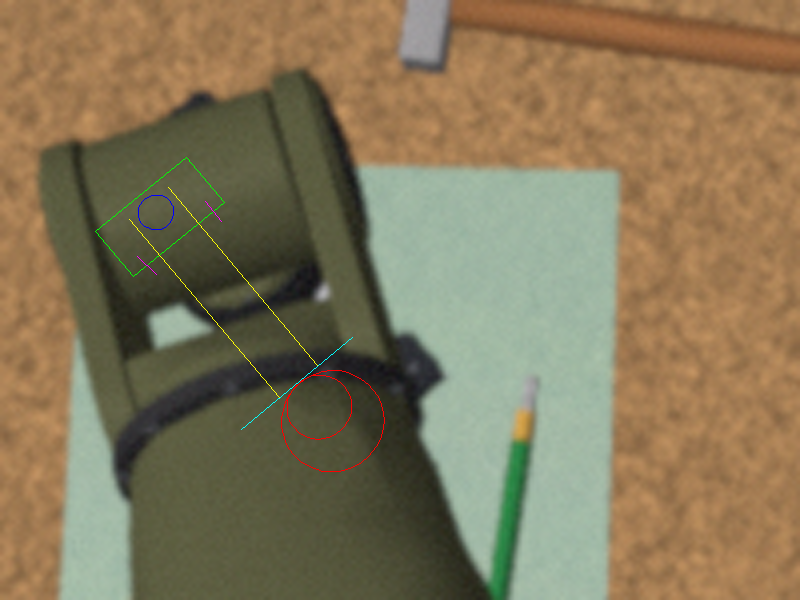

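Emit:
carry_out --deltas '[{"x":0,"y":-0.05,"z":0.6,"wx":0,"wy":0,"wz":0,"jaw":26},{"x":0,"y":0,"z":0.6,"wx":0,"wy":0,"wz":0,"jaw":26},{"x":0,"y":0,"z":0.6,"wx":0,"wy":0,"wz":0,"jaw":26},{"x":0,"y":0,"z":0.6,"wx":0,"wy":0,"wz":0,"jaw":26},{"x":0,"y":0,"z":0,"wx":0,"wy":0,"wz":0,"jaw":26}]'

```text
time_s: 26.08
ee_pos: [0.5179, 0.1944, 0.1417]
eef_rot: [-3.139, -0.001, 2.246]
force: [-0.6, -0.2, -1.4]
grip_width: 0.0243
```

Emit:
carry_out --deltas '[{"x":0,"y":0.2,"z":0,"wx":0,"wy":0,"wz":0,"jaw":26},{"x":0,"y":0.2,"z":0,"wx":0,"wy":0,"wz":0,"jaw":26},{"x":0,"y":0.2,"z":-0.05,"wx":0,"wy":0,"wz":0,"jaw":26},{"x":0,"y":0.2,"z":-0.05,"wx":0,"wy":0,"wz":0,"jaw":26},{"x":0,"y":0.2,"z":-0.05,"wx":0,"wy":0,"wz":0,"jaw":26}]'

```text
time_s: 26.5
ee_pos: [0.5348, 0.2075, 0.147]
eef_rot: [3.141, 0.0, 2.249]
force: [-2.3, -1.9, 1.2]
grip_width: 0.0245
```

Emit:
carry_out --deltas '[{"x":0,"y":0.2,"z":-0.04,"wx":0,"wy":0,"wz":0,"jaw":26},{"x":0,"y":0.2,"z":-0.03,"wx":0,"wy":0,"wz":0,"jaw":26},{"x":0,"y":0.25,"z":-0.02,"wx":0,"wy":0,"wz":0,"jaw":26},{"x":0,"y":0.25,"z":0,"wx":0,"wy":0,"wz":0,"jaw":26},{"x":0,"y":0.25,"z":0,"wx":0,"wy":0,"wz":0,"jaw":26},{"x":0,"y":0.25,"z":0.04,"wx":0,"wy":0,"wz":0,"jaw":26}]'

```text
time_s: 27.0
ee_pos: [0.5566, 0.2252, 0.1475]
eef_rot: [3.141, 0.0, 2.249]
force: [-1.5, -2.3, 0.6]
grip_width: 0.0244
```

Emit:
carry_out --deltas '[{"x":0,"y":0.25,"z":0.06,"wx":0,"wy":0,"wz":0,"jaw":26},{"x":0,"y":0.25,"z":0.08,"wx":0,"wy":0,"wz":0,"jaw":26},{"x":0,"y":0.25,"z":0.1,"wx":0,"wy":0,"wz":0,"jaw":26},{"x":0,"y":0.25,"z":0.1,"wx":0,"wy":0,"wz":0,"jaw":26},{"x":0,"y":0.2,"z":0.1,"wx":0,"wy":0,"wz":0,"jaw":26}]'

```text
time_s: 27.42
ee_pos: [0.5752, 0.2402, 0.1383]
eef_rot: [-3.141, -0.0, 2.249]
force: [-1.1, -2.5, 0.3]
grip_width: 0.0246
```

```bash
python3 -c "
from ov import *
o=ctrl.get_obs();print(inb(o['ee_pos']),o['force'])
for c,(x,y,w,h) in dict(side=(150,230,200,150)).items():
    f=f'pics/{c}17.png';cv2.imwrite(f,cv2.resize(ctrl.camera(c)[y:y+h,x:x+w],(w*4,h*4),interpolation=cv2.INTER_CUBIC))
    overlay(f,c,x,y,4,SB,YB,.75,f)
"
```

```text
[ 0.07429592 -0.02458562  0.07028961] [-1.12221745 -2.47317488  0.34730879]
```

View pics/side17.png

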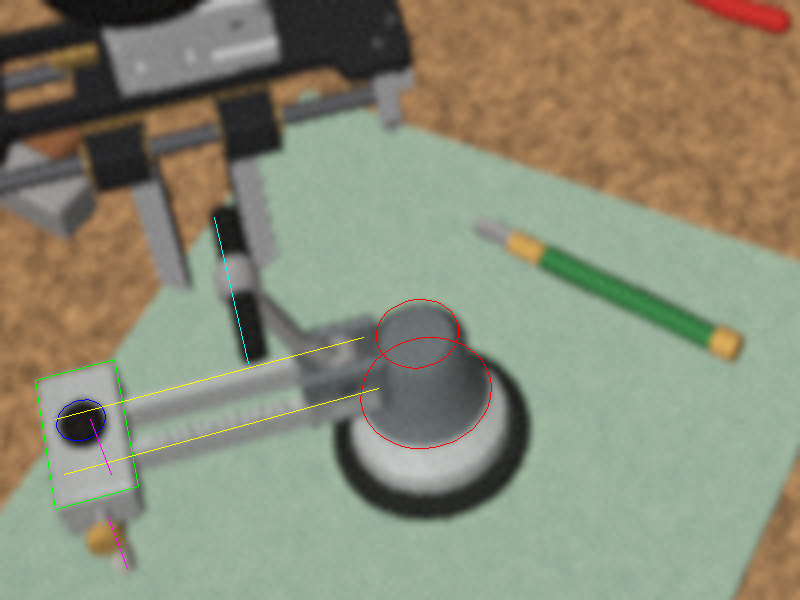

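Emit:
carry_out --deltas '[{"x":0,"y":-0.2,"z":0,"wx":0,"wy":0,"wz":0,"jaw":26},{"x":0,"y":0,"z":-0.8,"wx":0,"wy":0,"wz":0,"jaw":26},{"x":0,"y":0,"z":-0.9,"wx":0,"wy":0,"wz":0,"jaw":26},{"x":0,"y":0,"z":-0.7,"wx":0,"wy":0,"wz":0,"jaw":10},{"x":0.6,"y":0.1,"z":0,"wx":0,"wy":0,"wz":0,"jaw":0},{"x":0.63,"y":0.1,"z":0,"wx":0,"wy":0,"wz":0,"jaw":0},{"x":0,"y":0,"z":0,"wx":0,"wy":0,"wz":0,"jaw":0},{"x":0,"y":0,"z":0,"wx":0,"wy":0,"wz":0,"jaw":0}]'

```text
time_s: 28.13
ee_pos: [0.5584, 0.2599, 0.1855]
eef_rot: [-3.14, -0.001, 2.251]
force: [0.0, -0.1, 0.4]
grip_width: 0.0006
```

```bash
python3 -c "
from ov import *
o=ctrl.get_obs();print(inb(o['ee_pos']),o['force'],o['grip_width'])
r=np.hypot(.077,.027);a=np.arange(.85,-.01,-.05)
for t in a: print(round(t,2),round(.034+r*np.cos(t+.337),4),round(.014+r*np.sin(t+.337)+.009,4))
for c,(x,y,w,h) in dict(side=(150,230,200,150)).items():
    f=f'pics/{c}18.png';cv2.imwrite(f,cv2.resize(ctrl.camera(c)[y:y+h,x:x+w],(w*4,h*4),interpolation=cv2.INTER_CUBIC))
    overlay(f,c,x,y,4,SB,YB,.8,f)
"
```

```text
[0.0736793  0.00134182 0.11753317] [ 0.00203509 -0.11875517  0.40260508] 0.0006168197961797085
0.85 0.0646 0.0987
0.8 0.0683 0.097
0.75 0.072 0.0952
0.7 0.0755 0.0932
0.65 0.079 0.0911
0.6 0.0823 0.0887
0.55 0.0855 0.0863
0.5 0.0886 0.0836
0.45 0.0916 0.0808
0.4 0.0944 0.0778
0.35 0.0971 0.0748
0.3 0.0996 0.0715
0.25 0.1019 0.0682
0.2 0.1041 0.0647
0.15 0.1061 0.0612
0.1 0.1079 0.0575
0.05 0.1096 0.0538
-0.0 0.111 0.05
```

View pics/side18.png

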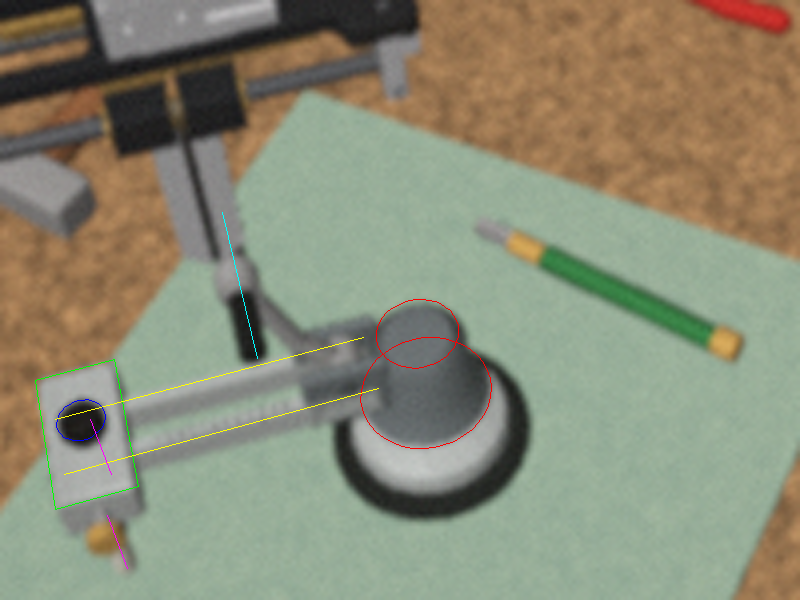

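Emit:
carry_out --deltas '[{"x":-0.06,"y":0.1,"z":0.4,"wx":0,"wy":0,"wz":0,"jaw":0},{"x":0,"y":0,"z":0.4,"wx":0,"wy":0,"wz":0,"jaw":0},{"x":0,"y":0,"z":0.2,"wx":0,"wy":0,"wz":0,"jaw":0},{"x":0,"y":0,"z":0,"wx":0,"wy":0,"wz":0,"jaw":0}]'

```text
time_s: 28.52
ee_pos: [0.5613, 0.2589, 0.1647]
eef_rot: [-3.139, -0.001, 2.249]
force: [-0.1, 0.1, -0.4]
grip_width: 0.0003
```

Emit:
carry_out --deltas '[{"x":0,"y":0.1,"z":0.07,"wx":0,"wy":0,"wz":0,"jaw":0},{"x":0,"y":0.15,"z":0.1,"wx":0,"wy":0,"wz":0,"jaw":0},{"x":0,"y":0.15,"z":0.11,"wx":0,"wy":0,"wz":0,"jaw":0}]'

```text
time_s: 28.77
ee_pos: [0.5683, 0.2646, 0.1613]
eef_rot: [3.141, 0.0, 2.249]
force: [-0.2, -0.2, 0.0]
grip_width: 0.0005
```

Emit:
carry_out --deltas '[{"x":0,"y":-0.25,"z":0.05,"wx":0,"wy":0,"wz":0,"jaw":0},{"x":0,"y":0,"z":0.1,"wx":0,"wy":0,"wz":0,"jaw":0},{"x":0,"y":0,"z":0,"wx":0,"wy":0,"wz":0,"jaw":0}]'

```text
time_s: 29.02
ee_pos: [0.5638, 0.2611, 0.1577]
eef_rot: [-3.141, -0.0, 2.249]
force: [-0.8, -0.0, -0.9]
grip_width: 0.0003
```

```bash
python3 -c "
from ov import *
o=ctrl.get_obs();print(inb(o['ee_pos']),o['force'],o['grip_width'])
for c,(x,y,w,h) in dict(side=(150,230,200,150)).items():
    f=f'pics/{c}19.png';cv2.imwrite(f,cv2.resize(ctrl.camera(c)[y:y+h,x:x+w],(w*4,h*4),interpolation=cv2.INTER_CUBIC))
    overlay(f,c,x,y,4,SB,YB,.75,f)
"
```

```text
[ 0.07854834 -0.00115143  0.08972745] [-0.81431479 -0.00951508 -0.92232106] 0.00032780068343126546
```

View pics/side19.png

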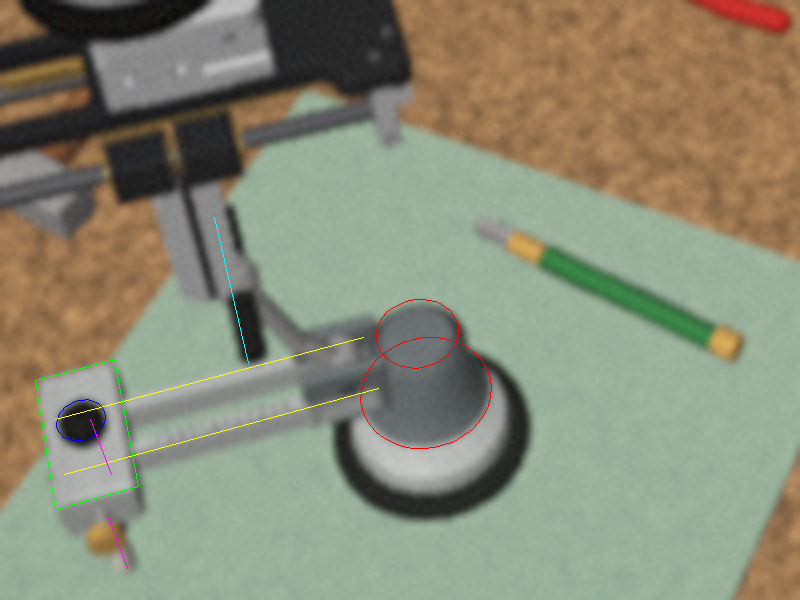

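Emit:
carry_out --deltas '[{"x":0.05,"y":0.05,"z":-0.4,"wx":0,"wy":0,"wz":0,"jaw":0},{"x":0,"y":0,"z":-0.45,"wx":0,"wy":0,"wz":0,"jaw":0},{"x":0,"y":-0.25,"z":0,"wx":0,"wy":0,"wz":0,"jaw":0},{"x":0,"y":-0.22,"z":0,"wx":0,"wy":0,"wz":0,"jaw":0},{"x":0,"y":0,"z":0.2,"wx":0,"wy":0,"wz":0,"jaw":0},{"x":0,"y":0,"z":0.1,"wx":0,"wy":0,"wz":0,"jaw":0}]'

```text
time_s: 29.57
ee_pos: [0.5565, 0.2565, 0.1685]
eef_rot: [-3.141, -0.0, 2.249]
force: [-0.4, 0.4, -0.7]
grip_width: 0.0007
```

Emit:
carry_out --deltas '[{"x":0,"y":0,"z":0.1,"wx":0,"wy":0,"wz":0,"jaw":0},{"x":0,"y":0,"z":0,"wx":0,"wy":0,"wz":0,"jaw":0}]'

```text
time_s: 29.73
ee_pos: [0.5566, 0.2567, 0.1662]
eef_rot: [-3.14, -0.0, 2.249]
force: [-0.6, 1.0, 0.9]
grip_width: 0.0005
```

```bash
python3 -c "
from ov import *
o=ctrl.get_obs();print(inb(o['ee_pos']),o['force'],o['grip_width'])"
```

```text
[ 7.02471772e-02 -5.63841406e-05  9.81594876e-02] [-0.64526308  0.97333267  0.94327554] 0.0005356409990920351
```

Emit:
carry_out --deltas '[{"x":0,"y":0.05,"z":0.1,"wx":0,"wy":0,"wz":0,"jaw":0},{"x":0,"y":0.1,"z":0.1,"wx":0,"wy":0,"wz":0,"jaw":0}]'

```text
time_s: 29.9
ee_pos: [0.5593, 0.2587, 0.1629]
eef_rot: [3.142, 0.0, 2.249]
force: [1.1, -0.5, -0.3]
grip_width: 0.0005
```

Emit:
carry_out --deltas '[{"x":0,"y":0.12,"z":0.1,"wx":0,"wy":0,"wz":0,"jaw":0},{"x":0,"y":0.12,"z":0.1,"wx":0,"wy":0,"wz":0,"jaw":0}]'

```text
time_s: 30.07
ee_pos: [0.5631, 0.2618, 0.1587]
eef_rot: [-3.142, -0.0, 2.249]
force: [0.5, 0.2, 0.2]
grip_width: 0.0005
```

```bash
python3 -c "
from ov import *
o=ctrl.get_obs();print(inb(o['ee_pos']),o['force'],o['grip_width'])
for c,(x,y,w,h) in dict(side=(150,230,200,150)).items():
    f=f'pics/{c}20.png';cv2.imwrite(f,cv2.resize(ctrl.camera(c)[y:y+h,x:x+w],(w*4,h*4),interpolation=cv2.INTER_CUBIC))
    overlay(f,c,x,y,4,SB,YB,.7,f)
"
```

```text
[ 0.07855457 -0.00016053  0.09074389] [0.45421046 0.24719739 0.17155898] 0.0005426299991708311
```

View pics/side20.png

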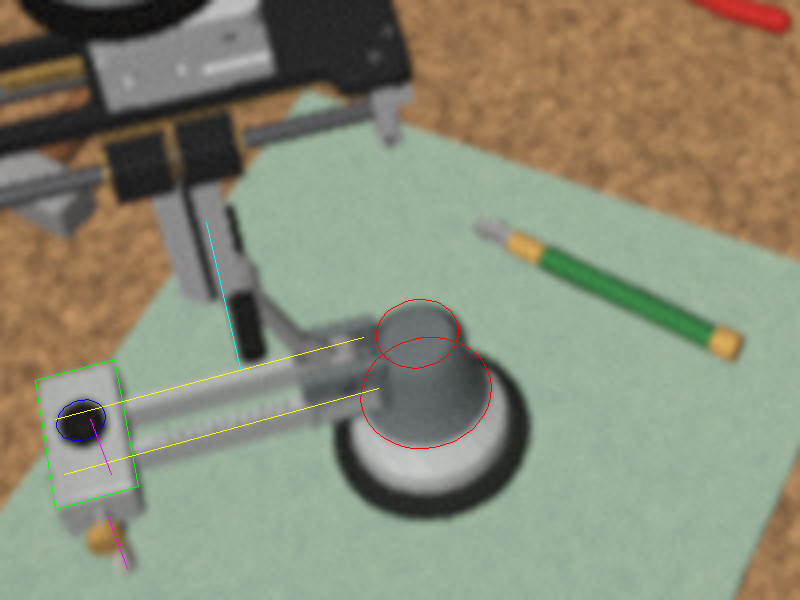

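Emit:
carry_out --deltas '[{"x":0,"y":0.05,"z":-0.4,"wx":0,"wy":0,"wz":0,"jaw":0},{"x":0,"y":0,"z":-0.35,"wx":0,"wy":0,"wz":0,"jaw":0},{"x":0,"y":-0.4,"z":0,"wx":0,"wy":0,"wz":0,"jaw":0},{"x":0,"y":-0.3,"z":0,"wx":0,"wy":0,"wz":0,"jaw":0},{"x":0,"y":0,"z":0.2,"wx":0,"wy":0,"wz":0,"jaw":0},{"x":0,"y":0,"z":0.15,"wx":0,"wy":0,"wz":0,"jaw":0}]'

```text
time_s: 30.62
ee_pos: [0.5528, 0.2534, 0.1672]
eef_rot: [3.141, 0.0, 2.249]
force: [-0.7, -0.6, -0.6]
grip_width: 0.0003
```

Emit:
carry_out --deltas '[{"x":0,"y":0,"z":0.1,"wx":0,"wy":0,"wz":0,"jaw":0},{"x":0,"y":0,"z":0,"wx":0,"wy":0,"wz":0,"jaw":0}]'

```text
time_s: 30.78
ee_pos: [0.5527, 0.2535, 0.1643]
eef_rot: [-3.141, -0.0, 2.249]
force: [0.7, 0.1, 0.6]
grip_width: 0.0004
```

Emit:
carry_out --deltas '[{"x":0,"y":0,"z":0.1,"wx":0,"wy":0,"wz":0,"jaw":0},{"x":0,"y":0,"z":0,"wx":0,"wy":0,"wz":0,"jaw":0}]'

```text
time_s: 30.95
ee_pos: [0.5528, 0.2535, 0.1626]
eef_rot: [-3.141, -0.0, 2.249]
force: [0.1, 0.9, -0.0]
grip_width: 0.0005
```

```bash
python3 -c "
from ov import *
o=ctrl.get_obs();print(inb(o['ee_pos']),o['force'],o['grip_width'])
for c,(x,y,w,h) in dict(side=(150,230,200,150)).items():
    f=f'pics/{c}21.png';cv2.imwrite(f,cv2.resize(ctrl.camera(c)[y:y+h,x:x+w],(w*4,h*4),interpolation=cv2.INTER_CUBIC))
    v,u=proj(c,o['ee_pos']);print((u-x+.5)*4,(v-y+.5)*4)
    overlay(f,c,x,y,4,SB,YB,.8,f)
"
```

```text
[ 6.52806928e-02 -9.75416027e-05  9.45834527e-02] [ 0.12951358  0.85256811 -0.01868495] 0.0005380615492102944
244.31779957903757 272.27024789816164
```

View pics/side21.png

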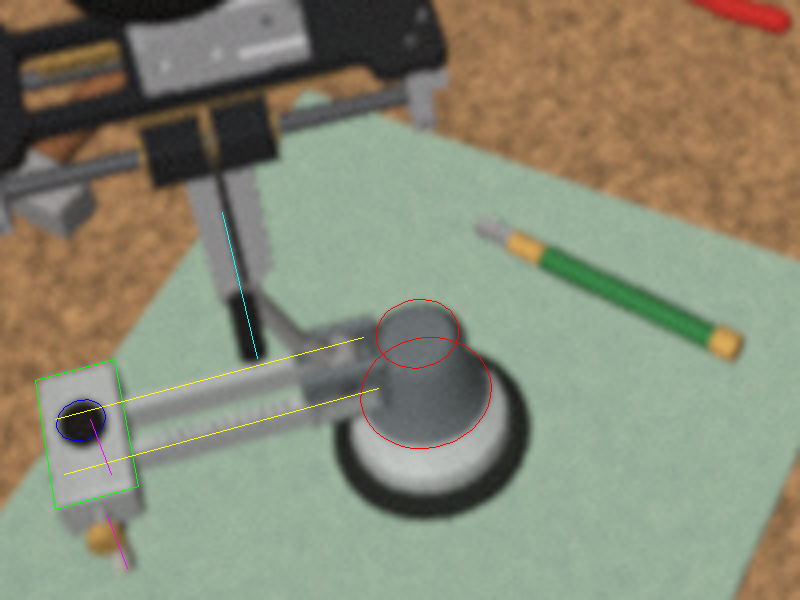

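Emit:
carry_out --deltas '[{"x":0,"y":0.05,"z":0.1,"wx":0,"wy":0,"wz":0,"jaw":0},{"x":0,"y":0,"z":0,"wx":0,"wy":0,"wz":0,"jaw":0}]'

```text
time_s: 31.17
ee_pos: [0.5539, 0.2543, 0.1613]
eef_rot: [3.141, 0.0, 2.249]
force: [-0.0, 0.1, 1.6]
grip_width: 0.0006
```

Emit:
carry_out --deltas '[{"x":0,"y":0.05,"z":0.1,"wx":0,"wy":0,"wz":0,"jaw":0},{"x":0,"y":0,"z":0,"wx":0,"wy":0,"wz":0,"jaw":0}]'

```text
time_s: 31.33
ee_pos: [0.5545, 0.2548, 0.1591]
eef_rot: [3.141, 0.0, 2.249]
force: [0.1, -0.5, 2.3]
grip_width: 0.0004
```

Emit:
carry_out --deltas '[{"x":0,"y":0.05,"z":0.1,"wx":0,"wy":0,"wz":0,"jaw":0},{"x":0,"y":0,"z":0,"wx":0,"wy":0,"wz":0,"jaw":0}]'

```text
time_s: 31.5
ee_pos: [0.5551, 0.2553, 0.1567]
eef_rot: [-3.141, -0.0, 2.249]
force: [-1.0, -0.7, 1.5]
grip_width: 0.0003
```

```bash
python3 -c "
from ov import *
o=ctrl.get_obs();print(inb(o['ee_pos']),o['force'],o['grip_width'])
for c,(x,y,w,h) in dict(side=(150,230,200,150)).items():
    f=f'pics/{c}22.png';cv2.imwrite(f,cv2.resize(ctrl.camera(c)[y:y+h,x:x+w],(w*4,h*4),interpolation=cv2.INTER_CUBIC))
    overlay(f,c,x,y,4,SB,YB,.65,f)
"
```

```text
[ 0.06817735 -0.00012844  0.088659  ] [-0.99038685 -0.6749381   1.47259321] 0.0003163718496213303
```

View pics/side22.png

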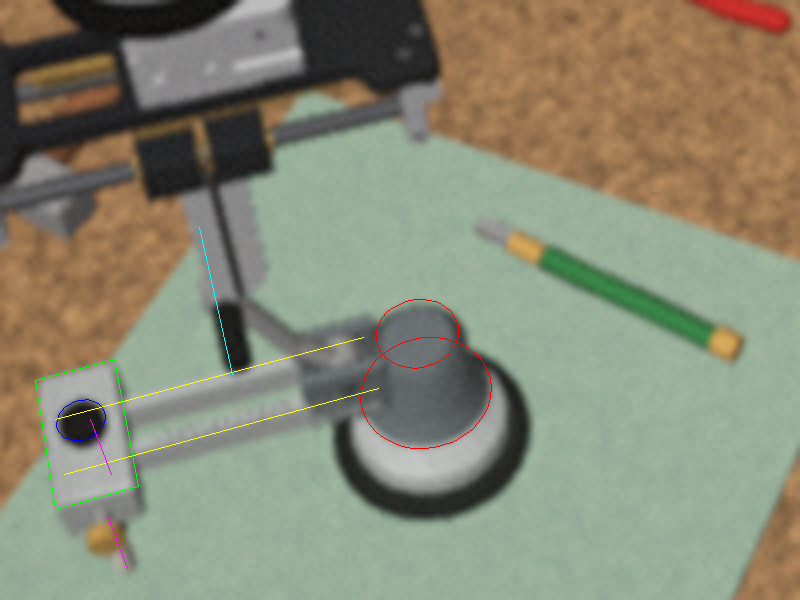

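Emit:
carry_out --deltas '[{"x":0,"y":-0.05,"z":-0.25,"wx":0,"wy":0,"wz":0,"jaw":0},{"x":0,"y":0,"z":-0.25,"wx":0,"wy":0,"wz":0,"jaw":0},{"x":0,"y":0.3,"z":0,"wx":0,"wy":0,"wz":0,"jaw":0},{"x":0,"y":0.25,"z":0,"wx":0,"wy":0,"wz":0,"jaw":0},{"x":0,"y":0,"z":0.2,"wx":0,"wy":0,"wz":0,"jaw":0},{"x":0,"y":0,"z":0.1,"wx":0,"wy":0,"wz":0,"jaw":0}]'

```text
time_s: 32.05
ee_pos: [0.5629, 0.2618, 0.1601]
eef_rot: [-3.141, -0.0, 2.249]
force: [0.6, 0.7, -0.1]
grip_width: 0.0007
```

Emit:
carry_out --deltas '[{"x":0,"y":0,"z":0.1,"wx":0,"wy":0,"wz":0,"jaw":0},{"x":0,"y":0,"z":0,"wx":0,"wy":0,"wz":0,"jaw":0}]'

```text
time_s: 32.22
ee_pos: [0.5628, 0.2616, 0.1585]
eef_rot: [-3.141, -0.0, 2.249]
force: [-0.2, 0.2, -0.2]
grip_width: 0.0003
```

Emit:
carry_out --deltas '[{"x":0,"y":0,"z":0.1,"wx":0,"wy":0,"wz":0,"jaw":0},{"x":0,"y":0,"z":0,"wx":0,"wy":0,"wz":0,"jaw":0}]'

```text
time_s: 32.38
ee_pos: [0.5631, 0.2617, 0.1573]
eef_rot: [3.141, 0.0, 2.249]
force: [-0.2, 0.2, 2.6]
grip_width: 0.0005
```

Emit:
carry_out --deltas '[{"x":0,"y":0.1,"z":0.1,"wx":0,"wy":0,"wz":0,"jaw":0},{"x":0,"y":0.1,"z":0.1,"wx":0,"wy":0,"wz":0,"jaw":0}]'

```text
time_s: 32.55
ee_pos: [0.5664, 0.2644, 0.1536]
eef_rot: [3.14, 0.0, 2.249]
force: [0.3, 1.0, 4.8]
grip_width: 0.0006
```

Emit:
carry_out --deltas '[{"x":0,"y":0.1,"z":0.1,"wx":0,"wy":0,"wz":0,"jaw":0},{"x":0,"y":0.1,"z":0.1,"wx":0,"wy":0,"wz":0,"jaw":0}]'

```text
time_s: 32.72
ee_pos: [0.5695, 0.2669, 0.1492]
eef_rot: [3.141, 0.0, 2.249]
force: [0.6, 0.4, 4.5]
grip_width: 0.0002
```

```bash
python3 -c "
from ov import *
o=ctrl.get_obs();print(inb(o['ee_pos']),o['force'],o['grip_width'])
for c,(x,y,w,h) in dict(side=(150,230,200,150)).items():
    f=f'pics/{c}23.png';cv2.imwrite(f,cv2.resize(ctrl.camera(c)[y:y+h,x:x+w],(w*4,h*4),interpolation=cv2.INTER_CUBIC))
    overlay(f,c,x,y,4,SB,YB,.5,f)
"
```

```text
[ 0.08664878 -0.00024783  0.08123114] [0.5561853  0.35852775 4.53081795] 0.00020465067733073367
```

View pics/side23.png

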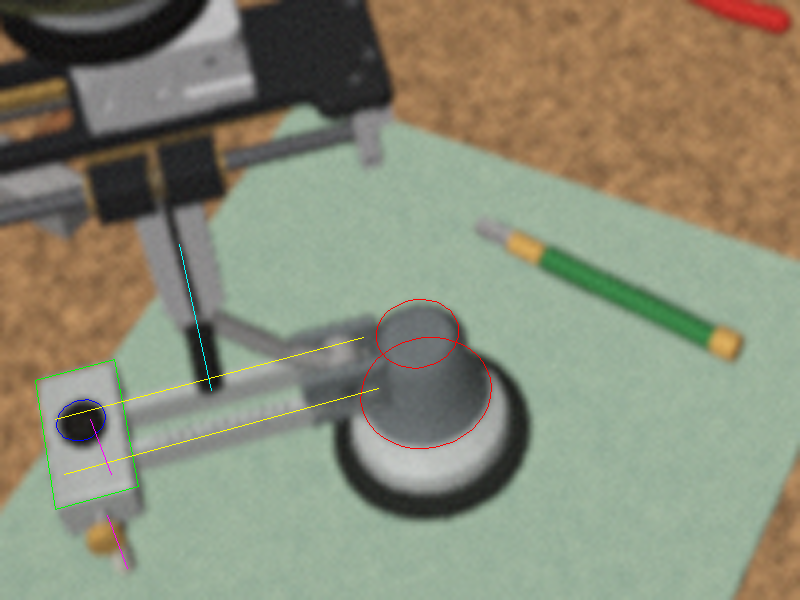

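Emit:
carry_out --deltas '[{"x":0,"y":0.08,"z":0.06,"wx":0,"wy":0,"wz":0,"jaw":0}]'

```text
time_s: 32.85
ee_pos: [0.5704, 0.2676, 0.1477]
eef_rot: [-3.141, 0.0, 2.249]
force: [0.5, 0.2, 3.4]
grip_width: 0.0006
```

Emit:
carry_out --deltas '[{"x":0,"y":0.08,"z":0.05,"wx":0,"wy":0,"wz":0,"jaw":0}]'

```text
time_s: 32.93
ee_pos: [0.5716, 0.2686, 0.1465]
eef_rot: [-3.141, -0.0, 2.249]
force: [-0.0, -0.8, 2.6]
grip_width: 0.0006
```

Emit:
carry_out --deltas '[{"x":0,"y":0.05,"z":0.06,"wx":0,"wy":0,"wz":0,"jaw":0}]'

```text
time_s: 33.02
ee_pos: [0.5725, 0.2693, 0.1454]
eef_rot: [-3.141, -0.0, 2.249]
force: [-1.3, 0.8, 2.6]
grip_width: 0.0004
```

Emit:
carry_out --deltas '[{"x":0,"y":0.05,"z":0.06,"wx":0,"wy":0,"wz":0,"jaw":0}]'

```text
time_s: 33.1
ee_pos: [0.5733, 0.27, 0.1443]
eef_rot: [3.142, 0.0, 2.249]
force: [0.8, 0.2, 3.2]
grip_width: 0.0005
```

Emit:
carry_out --deltas '[{"x":0,"y":0.05,"z":0.05,"wx":0,"wy":0,"wz":0,"jaw":0}]'

```text
time_s: 33.18
ee_pos: [0.5741, 0.2706, 0.1433]
eef_rot: [3.142, 0.0, 2.249]
force: [0.6, 0.1, 3.1]
grip_width: 0.0003
```

Emit:
carry_out --deltas '[{"x":0,"y":0.06,"z":0.06,"wx":0,"wy":0,"wz":0,"jaw":0}]'

```text
time_s: 33.27
ee_pos: [0.575, 0.2713, 0.1422]
eef_rot: [-3.142, 0.0, 2.249]
force: [0.6, 0.1, 3.2]
grip_width: 0.0005
```

Emit:
carry_out --deltas '[{"x":0,"y":0.06,"z":0.06,"wx":0,"wy":0,"wz":0,"jaw":0}]'

```text
time_s: 33.35
ee_pos: [0.5759, 0.2721, 0.1409]
eef_rot: [-3.141, -0.0, 2.249]
force: [0.9, 0.3, 2.9]
grip_width: 0.0006
```

Emit:
carry_out --deltas '[{"x":0,"y":0.06,"z":0.06,"wx":0,"wy":0,"wz":0,"jaw":0}]'

```text
time_s: 33.43
ee_pos: [0.5768, 0.2728, 0.1397]
eef_rot: [-3.141, -0.0, 2.249]
force: [-0.1, -0.9, 2.3]
grip_width: 0.0003
```

Emit:
carry_out --deltas '[{"x":0,"y":0.05,"z":0.06,"wx":0,"wy":0,"wz":0,"jaw":0}]'

```text
time_s: 33.52
ee_pos: [0.5777, 0.2735, 0.1385]
eef_rot: [-3.141, -0.0, 2.249]
force: [0.2, -0.8, 3.7]
grip_width: 0.0006
```

Emit:
carry_out --deltas '[{"x":0,"y":0.05,"z":0.06,"wx":0,"wy":0,"wz":0,"jaw":0}]'

```text
time_s: 33.6
ee_pos: [0.5784, 0.2741, 0.1373]
eef_rot: [-3.142, -0.0, 2.249]
force: [0.1, 0.3, 2.2]
grip_width: 0.0005
```

Emit:
carry_out --deltas '[{"x":0,"y":0.05,"z":0.06,"wx":0,"wy":0,"wz":0,"jaw":0}]'

```text
time_s: 33.68
ee_pos: [0.5792, 0.2748, 0.1361]
eef_rot: [-3.142, 0.0, 2.249]
force: [1.0, -0.2, 2.7]
grip_width: 0.0003
```

```bash
python3 -c "
from ov import *
o=ctrl.get_obs();print(inb(o['ee_pos']),o['force'],o['grip_width'])
"
```

```text
[ 0.09917453 -0.00022678  0.06809484] [ 1.01635041 -0.1831486   2.73759265] 0.0002767674109528768
```

Emit:
carry_out --deltas '[{"x":0,"y":0.05,"z":0.06,"wx":0,"wy":0,"wz":0,"jaw":0}]'

```text
time_s: 33.77
ee_pos: [0.58, 0.2753, 0.1349]
eef_rot: [-3.141, -0.0, 2.249]
force: [-0.1, -1.1, 1.8]
grip_width: 0.0004
```

Emit:
carry_out --deltas '[{"x":0,"y":0.05,"z":0.06,"wx":0,"wy":0,"wz":0,"jaw":0}]'

```text
time_s: 33.85
ee_pos: [0.5807, 0.276, 0.1337]
eef_rot: [-3.141, -0.0, 2.249]
force: [-0.2, -0.8, 2.0]
grip_width: 0.0004
```

Emit:
carry_out --deltas '[{"x":0,"y":0.05,"z":0.06,"wx":0,"wy":0,"wz":0,"jaw":0}]'

```text
time_s: 33.93
ee_pos: [0.5815, 0.2766, 0.1324]
eef_rot: [-3.141, -0.0, 2.249]
force: [0.2, -1.2, 0.9]
grip_width: 0.0004
```

Emit:
carry_out --deltas '[{"x":0,"y":0.04,"z":0.06,"wx":0,"wy":0,"wz":0,"jaw":0}]'

```text
time_s: 34.02
ee_pos: [0.5821, 0.2771, 0.1313]
eef_rot: [-3.141, -0.0, 2.249]
force: [0.1, -1.0, 2.9]
grip_width: 0.0006
```

```bash
python3 -c "
from ov import *
o=ctrl.get_obs();print(inb(o['ee_pos']),o['force'],o['grip_width'])
for c,(x,y,w,h) in dict(side=(150,230,200,150)).items():
    f=f'pics/{c}24.png';cv2.imwrite(f,cv2.resize(ctrl.camera(c)[y:y+h,x:x+w],(w*4,h*4),interpolation=cv2.INTER_CUBIC))
    overlay(f,c,x,y,4,SB,YB,.2,f)
"
```

```text
[ 0.10292713 -0.00026248  0.063261  ] [ 0.06140921 -0.98234071  2.88999502] 0.0006103163262085498
```

View pics/side24.png

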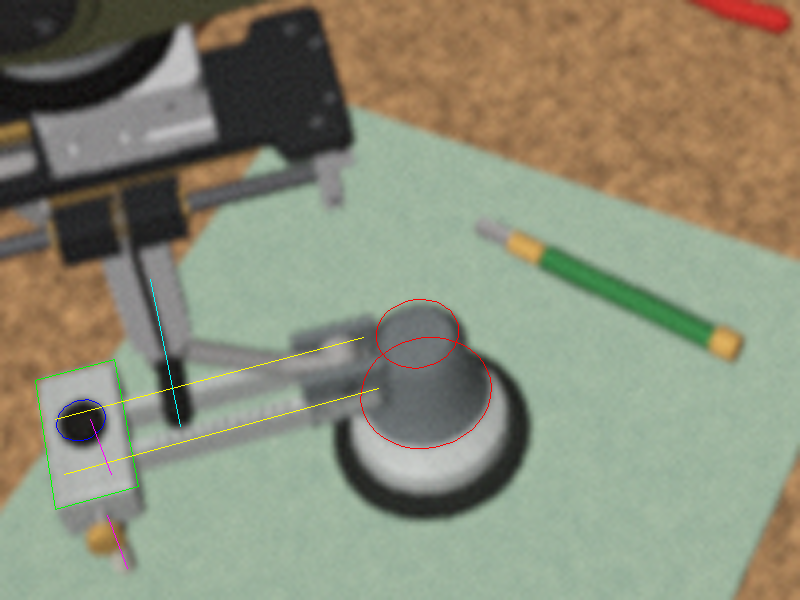

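Handle at about 0.18 rad, beam unmoved. Creep on.

Emit:
carry_out --deltas '[{"x":0,"y":0.03,"z":0.06,"wx":0,"wy":0,"wz":0,"jaw":0}]'

```text
time_s: 34.15
ee_pos: [0.5826, 0.2775, 0.1303]
eef_rot: [3.141, 0.0, 2.249]
force: [-0.1, -0.5, 2.3]
grip_width: 0.0009
```

Emit:
carry_out --deltas '[{"x":0,"y":0.03,"z":0.06,"wx":0,"wy":0,"wz":0,"jaw":0}]'

```text
time_s: 34.23
ee_pos: [0.5831, 0.2779, 0.1291]
eef_rot: [3.141, 0.0, 2.249]
force: [-0.5, -0.5, 3.0]
grip_width: 0.0006
```

Emit:
carry_out --deltas '[{"x":0,"y":0.03,"z":0.06,"wx":0,"wy":0,"wz":0,"jaw":0}]'

```text
time_s: 34.32
ee_pos: [0.5836, 0.2783, 0.1278]
eef_rot: [3.141, 0.0, 2.249]
force: [0.7, -0.3, 2.5]
grip_width: 0.0003
```

Emit:
carry_out --deltas '[{"x":0,"y":0.03,"z":0.06,"wx":0,"wy":0,"wz":0,"jaw":0}]'

```text
time_s: 34.4
ee_pos: [0.5841, 0.2786, 0.1266]
eef_rot: [3.141, 0.0, 2.249]
force: [0.6, -0.8, 2.6]
grip_width: 0.0008
```

Emit:
carry_out --deltas '[{"x":0,"y":0.03,"z":0.06,"wx":0,"wy":0,"wz":0,"jaw":0}]'

```text
time_s: 34.48
ee_pos: [0.5845, 0.279, 0.1255]
eef_rot: [3.141, 0.0, 2.249]
force: [0.6, -0.8, 6.2]
grip_width: 0.0007
```

Emit:
carry_out --deltas '[{"x":0,"y":0.03,"z":0.05,"wx":0,"wy":0,"wz":0,"jaw":0}]'

```text
time_s: 34.57
ee_pos: [0.5851, 0.2794, 0.1247]
eef_rot: [3.141, 0.0, 2.249]
force: [-0.3, -1.1, 8.1]
grip_width: 0.0005
```

Emit:
carry_out --deltas '[{"x":0,"y":0,"z":0.02,"wx":0,"wy":0,"wz":0,"jaw":0}]'

```text
time_s: 34.65
ee_pos: [0.5852, 0.2795, 0.1245]
eef_rot: [3.141, 0.0, 2.249]
force: [0.2, -0.6, 9.8]
grip_width: 0.0004
```

Emit:
carry_out --deltas '[{"x":0,"y":0,"z":0,"wx":0,"wy":0,"wz":0,"jaw":0}]'

```text
time_s: 34.73
ee_pos: [0.5851, 0.2795, 0.1246]
eef_rot: [3.141, 0.0, 2.249]
force: [0.3, -0.0, 5.3]
grip_width: 0.0003
```

Emit:
carry_out --deltas '[{"x":0,"y":0,"z":0.02,"wx":0,"wy":0,"wz":0,"jaw":0}]'

```text
time_s: 34.82
ee_pos: [0.5852, 0.2795, 0.1244]
eef_rot: [3.14, 0.0, 2.249]
force: [-0.2, -0.0, 9.3]
grip_width: 0.0006
```

Emit:
carry_out --deltas '[{"x":0,"y":0,"z":0,"wx":0,"wy":0,"wz":0,"jaw":0}]'

```text
time_s: 34.9
ee_pos: [0.5852, 0.2795, 0.1245]
eef_rot: [3.14, 0.0, 2.249]
force: [0.1, 0.2, 8.3]
grip_width: 0.0002
```

Emit:
carry_out --deltas '[{"x":0,"y":0,"z":0,"wx":0,"wy":0,"wz":0,"jaw":0}]'

```text
time_s: 34.98
ee_pos: [0.5852, 0.2795, 0.1244]
eef_rot: [3.14, 0.0, 2.249]
force: [-0.9, -0.4, 8.4]
grip_width: 0.0007
```

Steady 8.3 N; about 4 N more (~0.7 mm of command).

Emit:
carry_out --deltas '[{"x":0,"y":0,"z":0.02,"wx":0,"wy":0,"wz":0,"jaw":0},{"x":0,"y":0,"z":0,"wx":0,"wy":0,"wz":0,"jaw":0}]'

```text
time_s: 35.15
ee_pos: [0.5853, 0.2796, 0.1242]
eef_rot: [3.14, 0.0, 2.249]
force: [0.9, -0.6, 8.9]
grip_width: 0.0006
```

Emit:
carry_out --deltas '[{"x":0,"y":0,"z":0,"wx":0,"wy":0,"wz":0,"jaw":0}]'

```text
time_s: 35.23
ee_pos: [0.5853, 0.2796, 0.1242]
eef_rot: [3.14, 0.0, 2.249]
force: [0.2, -0.4, 8.9]
grip_width: 0.0005
```

Emit:
carry_out --deltas '[{"x":0,"y":0,"z":0.03,"wx":0,"wy":0,"wz":0,"jaw":0},{"x":0,"y":0,"z":0,"wx":0,"wy":0,"wz":0,"jaw":0}]'

```text
time_s: 35.4
ee_pos: [0.5855, 0.2796, 0.1239]
eef_rot: [3.139, 0.001, 2.249]
force: [0.1, -1.1, 10.0]
grip_width: 0.0004
```

Emit:
carry_out --deltas '[{"x":0,"y":0,"z":0,"wx":0,"wy":0,"wz":0,"jaw":0}]'

```text
time_s: 35.48
ee_pos: [0.5854, 0.2796, 0.1239]
eef_rot: [3.139, 0.001, 2.249]
force: [0.3, -0.8, 9.7]
grip_width: 0.0002
```

Emit:
carry_out --deltas '[{"x":0,"y":0,"z":0.04,"wx":0,"wy":0,"wz":0,"jaw":0},{"x":0,"y":0,"z":0,"wx":0,"wy":0,"wz":0,"jaw":0}]'

```text
time_s: 35.65
ee_pos: [0.5857, 0.2798, 0.1235]
eef_rot: [3.139, 0.001, 2.249]
force: [-0.7, 1.1, 11.9]
grip_width: 0.0003
```

Emit:
carry_out --deltas '[{"x":0,"y":0,"z":0.02,"wx":0,"wy":0,"wz":0,"jaw":0},{"x":0,"y":0,"z":0,"wx":0,"wy":0,"wz":0,"jaw":0}]'

```text
time_s: 35.82
ee_pos: [0.5857, 0.2798, 0.1233]
eef_rot: [3.138, 0.001, 2.249]
force: [0.5, 0.0, 13.2]
grip_width: 0.0003
```

Hold there for about a second.

Emit:
carry_out --deltas '[{"x":0,"y":0,"z":0,"wx":0,"wy":0,"wz":0,"jaw":0},{"x":0,"y":0,"z":0,"wx":0,"wy":0,"wz":0,"jaw":0},{"x":0,"y":0,"z":0,"wx":0,"wy":0,"wz":0,"jaw":0},{"x":0,"y":0,"z":0,"wx":0,"wy":0,"wz":0,"jaw":0}]'

```text
time_s: 36.15
ee_pos: [0.5857, 0.2798, 0.1233]
eef_rot: [3.138, 0.001, 2.249]
force: [0.5, 0.1, 13.3]
grip_width: 0.0006
```

Emit:
carry_out --deltas '[{"x":0,"y":0,"z":0,"wx":0,"wy":0,"wz":0,"jaw":0},{"x":0,"y":0,"z":0,"wx":0,"wy":0,"wz":0,"jaw":0},{"x":0,"y":0,"z":0,"wx":0,"wy":0,"wz":0,"jaw":0},{"x":0,"y":0,"z":0,"wx":0,"wy":0,"wz":0,"jaw":0},{"x":0,"y":0,"z":0,"wx":0,"wy":0,"wz":0,"jaw":0},{"x":0,"y":0,"z":0,"wx":0,"wy":0,"wz":0,"jaw":0}]'

```text
time_s: 36.65
ee_pos: [0.5857, 0.2798, 0.1233]
eef_rot: [3.138, 0.001, 2.249]
force: [-0.7, -0.0, 13.8]
grip_width: 0.0006
```

```bash
python3 -c "
from ov import *
o=ctrl.get_obs();print(inb(o['ee_pos']),o['force'],o['grip_width'])
for c,(x,y,w,h) in dict(side=(150,230,200,150)).items():
    f=f'pics/{c}25.png';cv2.imwrite(f,cv2.resize(ctrl.camera(c)[y:y+h,x:x+w],(w*4,h*4),interpolation=cv2.INTER_CUBIC))
    overlay(f,c,x,y,4,SB,YB,.1,f)
"
```

```text
[ 0.10741277 -0.00042619  0.05529467] [-0.74148716 -0.04143523 13.75819986] 0.0005951979025754713
```

View pics/side25.png

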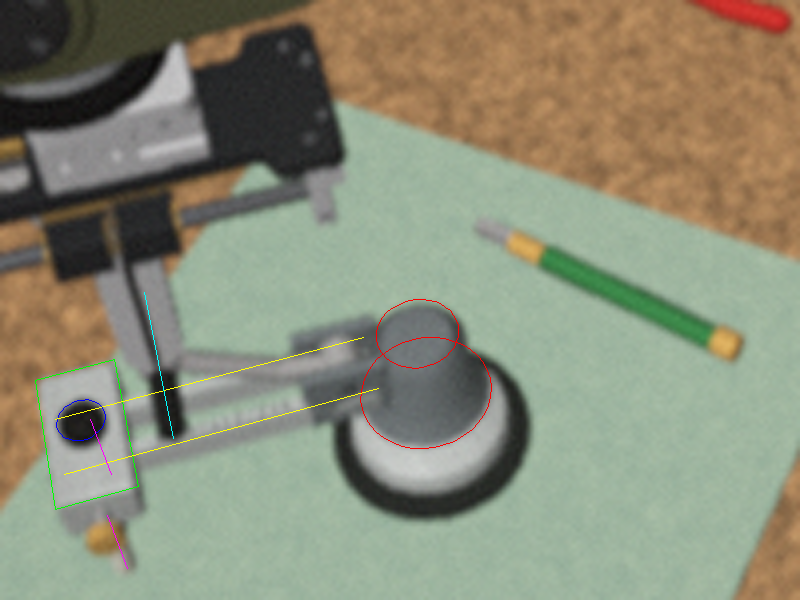

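Emit:
carry_out --deltas '[{"x":0,"y":0,"z":-0.1,"wx":0,"wy":0,"wz":0,"jaw":0},{"x":0,"y":0,"z":-0.2,"wx":0,"wy":0,"wz":0,"jaw":0},{"x":0,"y":0,"z":-0.5,"wx":0,"wy":0,"wz":0,"jaw":0},{"x":0,"y":0,"z":-1,"wx":0,"wy":0,"wz":0,"jaw":0},{"x":0,"y":0,"z":-1,"wx":0,"wy":0,"wz":0,"jaw":0},{"x":0,"y":0,"z":-1,"wx":0,"wy":0,"wz":0,"jaw":0},{"x":0,"y":0,"z":-1,"wx":0,"wy":0,"wz":0,"jaw":0},{"x":0,"y":0,"z":-1,"wx":0,"wy":0,"wz":0,"jaw":0},{"x":-1,"y":-0.5,"z":0,"wx":0,"wy":0,"wz":0,"jaw":0},{"x":-1,"y":-0.5,"z":0,"wx":0,"wy":0,"wz":0,"jaw":0},{"x":-1,"y":-0.5,"z":0,"wx":0,"wy":0,"wz":0,"jaw":0},{"x":-1,"y":-0.5,"z":0,"wx":0,"wy":0,"wz":0,"jaw":0}]'

```text
time_s: 37.7
ee_pos: [0.6038, 0.1911, 0.2378]
eef_rot: [-3.141, -0.0, 2.249]
force: [0.4, -1.0, 0.1]
grip_width: 0.0006
```

Emit:
carry_out --deltas '[{"x":-1,"y":-0.9,"z":-0.3,"wx":0,"wy":0,"wz":0,"jaw":0},{"x":-1,"y":-0.9,"z":-0.3,"wx":0,"wy":0,"wz":0,"jaw":0},{"x":-1,"y":-0.9,"z":0,"wx":0,"wy":0,"wz":0,"jaw":0},{"x":-1,"y":-0.9,"z":0,"wx":0,"wy":0,"wz":0,"jaw":0},{"x":-1,"y":-0.9,"z":0,"wx":0,"wy":0,"wz":0,"jaw":0},{"x":-1,"y":-0.9,"z":0,"wx":0,"wy":0,"wz":0,"jaw":0},{"x":-1,"y":-0.9,"z":0,"wx":0,"wy":0,"wz":0,"jaw":0},{"x":-1,"y":-0.9,"z":0,"wx":0,"wy":0,"wz":0,"jaw":0},{"x":0,"y":0,"z":0,"wx":0,"wy":0,"wz":0,"jaw":0},{"x":0,"y":0,"z":0,"wx":0,"wy":0,"wz":0,"jaw":0}]'

```text
time_s: 38.53
ee_pos: [0.592, -0.0239, 0.2497]
eef_rot: [-3.141, -0.0, 2.247]
force: [-0.9, -0.0, 0.2]
grip_width: 0.0005
```

```bash
python3 -c "
from ov import *
o=ctrl.get_obs();print(o['time_s'],o['ee_pos'],o['force'])
for c,(x,y,w,h) in dict(side=(150,230,200,150),top=(150,110,200,150)).items():
    f=f'pics/{c}26.png';im=ctrl.camera(c);cv2.imwrite(f'pics/{c}26f.png',im);cv2.imwrite(f,cv2.resize(im[y:y+h,x:x+w],(w*4,h*4),interpolation=cv2.INTER_CUBIC))
    overlay(f,c,x,y,4,SB,YB,.1,f)
"
```

```text
38.5333 [ 0.59199962 -0.02389731  0.24970114] [-0.90865462 -0.0094934   0.1809256 ]
```

View pics/side26.png

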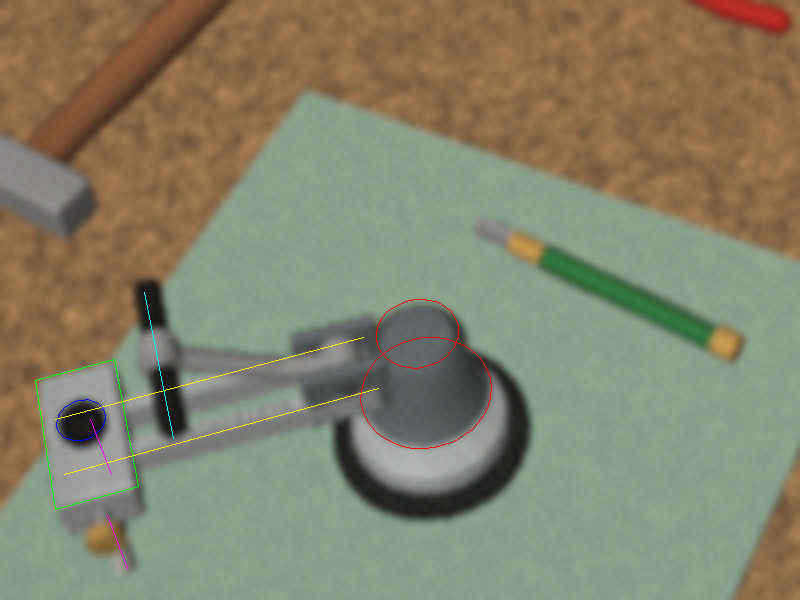

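View pics/top26.png

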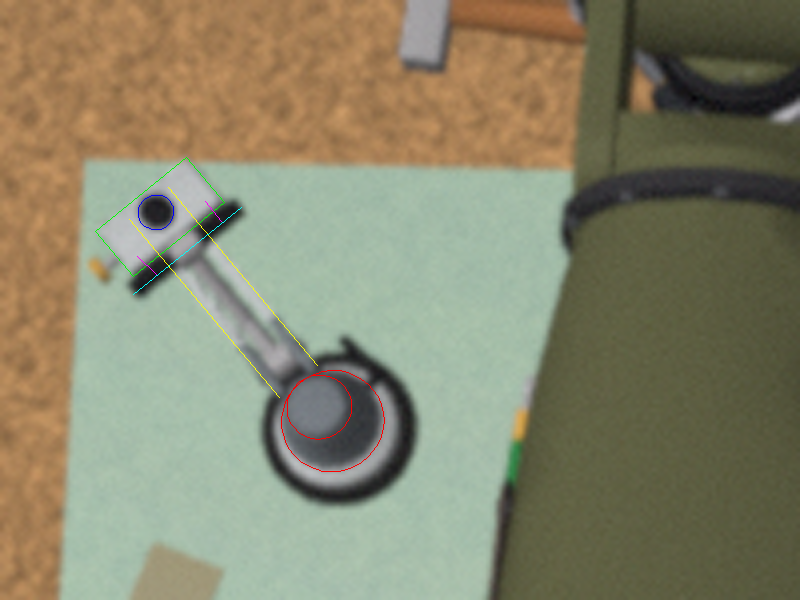

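View pics/side26f.png

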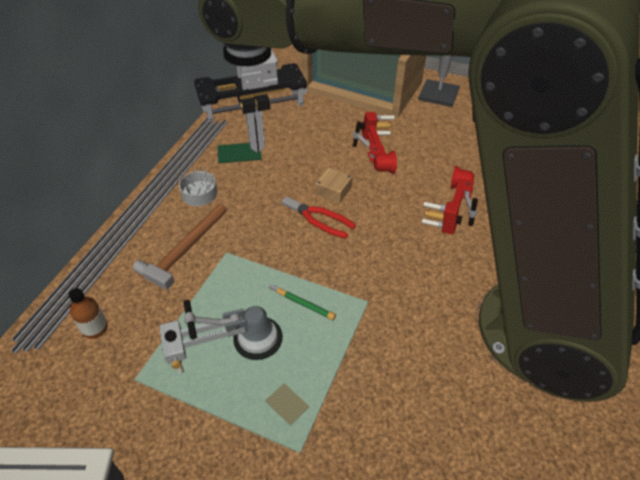

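```bash
python3 -c "
from h import *
print(ctrl.hand_in())"
```

```text
the job is handed in; nothing more can be done
None
```

The beam is mounted on the pivot, and I handed the job in at about 38.6 s of the 72 s limit. No verdict was reported.

**What I did**
- **Handle up:** I swung the handle up to its stop.
- **Mounting:** I gripped the twin rails, carried the beam over and lowered the coupler onto the ball. First contact came at the height predicted for fully home, with vertical force within about 7 N and a sideways force up to about 8 N. I then let go of the rails.
- **Clamping:** I brought the handle down until it stopped stiffly at about 0.1 rad above lowest. I then pressed on the middle of the cross grip, with about 13.5 N held for roughly 1 s. After that I lifted the arm away.

**Last checks**
- In both cameras the beam model drawn at the home position fits the coupler, cutter head, knob and glides, with the beam level and the glides on the glass.
- The handle stayed where I pressed it, and the gripper is well clear of everything.
- In the side view the pliers, the pen-shaped cutter and the amber piece lie where they were at the start, as do both red look-alikes.

**What did not go smoothly**
- **Beam slid while parked:** while I raised the handle, the parked beam slid about 2 cm on its block and turned slightly. I measured its position again before gripping it. During that step the wrist force briefly reached about 17 N.
- **Handle touches:** my first attempts to press the handle down passed beside the cross grip without touching it, and I corrected them.
- **Limits of the checks:** the jaw is hidden, so its bite is judged only from the stiff stop, the held force and the handle staying put. I did not test it by pulling.

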